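Load the thermal test bench

TASK

Load the thermal test: set each of the three finned heat sinks, without dropping it, flat into the test nest of its own size (largest in largest, middle in middle, smallest in smallest). When all three are seated, and only then, set the sensor sled down on the floor of the dock and slide it level under the dock's bar, fully home against the back stop. Leave the smooth metal box and the transformer where they stand.

Things in the scene. Friction and masses are not known exactly. Their poses are not given: they have to be found in the camera images.
- sink_large: The largest of three loose finned aluminium heat sinks: a base plate 8 mm thick with upright parallel fins, overall 76 mm along its x (the fins run along x), 60 mm along its y (across the fins; grip here, on the two outer fins), 44 mm high. Origin: centre of its underside; z up. Both ends are alike (half turn = same).
- sink_medium: The middle-sized of three loose finned aluminium heat sinks: a base plate 8 mm thick with upright parallel fins, overall 58 mm along its x (the fins run along x), 46 mm along its y (across the fins; grip here, on the two outer fins), 42 mm high. Origin: centre of its underside; z up. Both ends are alike (half turn = same).
- sink_small: The smallest of three loose finned aluminium heat sinks: a base plate 8 mm thick with upright parallel fins, overall 40 mm along its x (the fins run along x), 32 mm along its y (across the fins; grip here, on the two outer fins), 40 mm high. Origin: centre of its underside; z up. Both ends are alike (half turn = same).
- nest_large: Fixed flat black tray with a light grey rim and a copper spot in the middle: the largest of three test nests, for the largest heat sink. Pocket 88 mm along its x by 72 mm along its y for the 76 x 60 mm sink (6 mm play on each side, sink x along nest x). Pocket floor 4 mm above the bench, rim 6 mm wide with its top 9 mm above the bench. Origin: centre of its underside, on the bench.
- nest_medium: Fixed flat black tray with a light grey rim and a copper spot in the middle: the middle-sized of three test nests, for the middle-sized heat sink. Pocket 70 mm along its x by 58 mm along its y for the 58 x 46 mm sink (6 mm play on each side, sink x along nest x). Pocket floor 4 mm above the bench, rim 6 mm wide with its top 9 mm above the bench. Origin: centre of its underside, on the bench.
- nest_small: Fixed flat black tray with a light grey rim and a copper spot in the middle: the smallest of three test nests, for the smallest heat sink. Pocket 52 mm along its x by 44 mm along its y for the 40 x 32 mm sink (6 mm play on each side, sink x along nest x). Pocket floor 4 mm above the bench, rim 6 mm wide with its top 9 mm above the bench. Origin: centre of its underside, on the bench.
- sensor_sled: Loose sled: flat steel plate 80 (its x) x 46 (y) x 8 mm thick, with an upright black grip tab near its rear (-x) end. Tab: centred at x = -28 mm, 16 mm along x, 20 mm along y, its top 52 mm above the plate's underside. The bare front (+x) end, with a flat brass spot, goes under the bar. Origin: centre of the underside.
- sensor_dock: Fixed grey dock, floor 8 mm above bench, x -75 to 65, y +-42 mm. Steel bar along y at x 25 to 50, z 22 to 38 mm, on posts 56 mm apart: opening 56 wide, 14 high. Back stop behind it: face at x = 55 mm, 38 high. Sled enters from the open -x side (robot side) towards +x, x along x. Home: sled front on stop, sled origin at (15, 0, 8) mm, tab clear of the bar. Origin: on the bench, mid-width.
- plain_block: Bystander, loose: smooth closed aluminium box without fins, 60 x 48 x 39 mm, with four dark screw heads on the lid. Not a heat sink; stays where it is. Origin: centre of its underside.
- transformer: Bystander, loose: small transformer, dark steel core with a copper winding, about 54 x 42 x 46 mm. Stays where it is. Origin: centre of its underside.
Things that resemble listed ones, but are neither listed nor needed, are in the scene too. Leave any purple look-alike of the nest_large alone.

How it is judged:
On the way, in this order (a step that is already met when the one before it is completed fails the run):
1. all three heat sinks lie flat and released in the nests of their own size (horizontal distance between sink_large and nest_large below 0.01 m and z of sink_large in the frame of nest_large below 0.0065 m and angle between each of sink_large, sink_medium, sink_small's own z axis and vertical below 0.05 rad and angle between the x axis of sink_large and the x axis of nest_large, either way round below 0.3 rad and linear speed of each of sink_large, sink_medium, sink_small below 0.02 m/s and contact force between the fingers and sink_large below 0.05 N and horizontal distance between sink_medium and nest_medium below 0.01 m and z of sink_medium in the frame of nest_medium below 0.0065 m and angle between the x axis of sink_medium and the x axis of nest_medium, either way round below 0.3 rad and contact force between the fingers and sink_medium below 0.05 N and horizontal distance between sink_small and nest_small below 0.01 m and z of sink_small in the frame of nest_small below 0.0065 m and angle between the x axis of sink_small and the x axis of nest_small, either way round below 0.3 rad and contact force between the fingers and sink_small below 0.05 N), for 0.2 s.
2. after that, the sled is fully home under the bar of the dock (x of sensor_sled in the frame of sensor_dock between 0.008 and 0.02 m and y of sensor_sled in the frame of sensor_dock between -0.008 and 0.008 m and z of sensor_sled in the frame of sensor_dock below 0.0115 m and angle between the x axis of sensor_sled and the x axis of sensor_dock, either way round below 0.2 rad and angle between sensor_sled's own z axis and vertical below 0.06 rad), for 0.2 s.
At the end, for the whole second after the job is handed in: Each heat sink lies flat, released, in the nest of its size (within 10 mm of centre, 2.5 mm of the floor, 0.3 rad); the sled lies flat on the dock floor under the bar, within 7 mm of the stop, 8 mm of the middle, 0.2 rad of straight, released, at rest (all of step 1 and all of step 2 and linear speed of sensor_sled below 0.02 m/s and contact force between the fingers and sensor_sled below 0.05 N); the robot touches nothing.
It fails at once if the large heat sink is let go more than 20 mm above its nest (horizontal distance between sink_large and nest_large below 0.04 m and z of sink_large in the frame of nest_large above 0.024 m and contact force between the fingers and sink_large below 0.05 N).
It fails at once if the medium heat sink is let go more than 20 mm above its nest (horizontal distance between sink_medium and nest_medium below 0.04 m and z of sink_medium in the frame of nest_medium above 0.024 m and contact force between the fingers and sink_medium below 0.05 N).
It fails at once if the small heat sink is let go more than 20 mm above its nest (horizontal distance between sink_small and nest_small below 0.04 m and z of sink_small in the frame of nest_small above 0.024 m and contact force between the fingers and sink_small below 0.05 N).
It fails at once if the plain smooth box is moved by more than 20 mm (distance of plain_block from where it was at the start of the episode above 0.02 m).
It fails at once if the transformer is moved by more than 20 mm (distance of transformer from where it was at the start of the episode above 0.02 m).
It also fails if it takes over 118 s, if anything falls off the work surface, if the arm or the gripper's body presses on something with over 40 N, if the wrist force passes 120 N, or if a joint passes its speed limit or range.

ROBOT

A 6-joint arm with a two-finger parallel gripper is mounted at the origin on the work surface. World frame = base frame: x ahead of the robot, y to its left, z up, the work surface at z = 0. Lengths are in m, angles in rad, forces in N, time in s.
With the tool pointing down it reaches from about 0.35 to 0.975 m from the base axis. Payload 4.9 kg.
Tool frame: the origin (TCP) lies at the very end of the fingers, on their centre line; the grasp point (between the pads) lies 19 mm behind it (manip.hold_point_z is the distance from the TCP to the grasp point, in m); z points along the fingers, x is the direction in which the jaws open and shut, and the axes are right-handed (so a half turn about z gives the same grasp; the last joint's range is limited). The gripper opens to 85 mm and grips with 20 to 120 N. Pads are 22 mm wide; open, the fingers measure 114 mm over their backs; the gripper's body (76 mm by 85 mm) begins 54 mm behind the grasp point. The pads swing forward as they close: fully open they stand 13 mm farther back than shut.
Start: joints at [-1.225, 0.053, 1.613, -0, 1.476, -0.119], TCP at [0.28, -0.559, 0.231] pointing down, gripper open.
Joint ranges: [-3.01, 3.01], [-1.01, 2.22], [0.06, 2.58], [-1.02, 4.17], [0.09, 2.62], [-3.14, 3.14]. Speed limits (rad/s): [2.57, 2.57, 3.14, 3.14, 3.14, 3.14].

INTERFACE

Orientations are given as a unit quaternion [w, x, y, z].
In Python, from plant import manip gives the robot as it stands.
- The arm moves only by the shell command python3 -m handwheel 'ROWS' [OPENING]. ROWS is JSON, a list of rows, each an object of numbers: "dx", "dy", "dz": the shift along the tool's x, y, z in m; "ax", "ay", "az": the turn, a rotation vector about the tool's x, y, z in rad. In form: [{"dx": .., "dy": .., "dz": .., "ax": .., "ay": .., "az": ..}, ...]. A call has 1 to 5 rows; each row is the pose to reach, as a shift and turn from the pose commanded when the call began, along the tool's axes at that moment; what a row does not reach only later rows make up. A row lasts 1/8 s, in which the tool goes at most 62.5 mm and 10.7 degrees, less where a joint would pass 70% of its speed; a pose out of reach is approached as far as the arm can. A call with a gripper value outside its range is refused whole. OPENING is the closure in counts, from 0 (fully open) to 255 (shut), set as the call begins (- or left out, the last holds). The fingers move at their own pace and stop on an object; the grip force is fixed at half the most. Time passes only in rows, so rows that repeat a pose let the fingers close. It gives the time, the measured TCP pose, the force and the opening at its end, in the units of the state.
- manip.state(): the state, without advancing time (a new reading comes with each control period).
- manip.grab_frame(name): name is "scene" or "top" or "wrist"; returns a dict with "image" (420x560x3 uint8, blue, green, red), "z_map" (420x560 float32, m along the optical axis (not along the pixel's ray), 0 where there is no reading), "K" (3x3 intrinsics, pixels), "xyz" and "rotation" of the camera in the world. Camera axes: x right, y up, looking along -z (the intrinsics and any distortion apply to the point x, -y, -z); pixel columns grow to the right and rows downward; lengths in m; the calibration is good to about 2 mm. A picture is of the moment at which its call begins.
- manip.job_done(): hands the job in, once; it reports no verdict.
The state is a dict: "time": time; "joint_pos": joint angles; "joint_vel": joint speeds; "joint_efforts": joint torques, N m; "tool_pos": TCP position; "tool_rot": TCP orientation; "contact_force": force on the tool from outside, world axes, zero at the start; "ft_torque": the same for the moment, N m; "gripper_width": opening from 0.0 (shut) to 1.0 (fully open).
Only numpy, scipy, OpenCV 4.12 (cv2) and the standard library are available. Lean on these libraries where they do the work, as an engineer would, in place of code of your own. Each camera call takes 0.05 s, during which the arm holds its last target.

## Working session

There is one attempt and no reset: what is moved stays moved. The work goes in short steps, Python scripts to look and compute and a shell command to move; the robot and the scene stay as the last step left them, time stands still between calls to the robot, and variables do not carry over. Pictures are saved under pics/ and viewed, and the job is handed in when it is done.

```bash
ls; mkdir -p pics
cat > h.py <<'E'
import numpy as np, cv2, json
from plant import manip
def grab(n,save=None):
    f=manip.grab_frame(n)
    if save: cv2.imwrite('pics/'+save,f['image'])
    return f
def cloud(f):
    z=f['z_map'];K=np.array(f['K']);v,u=np.mgrid[:z.shape[0],:z.shape[1]]
    x=(u-K[0,2])/K[0,0]*z;y=(v-K[1,2])/K[1,1]*z
    R=np.array(f['rotation'])
    if R.shape!=(3,3):
        from scipy.spatial.transform import Rotation as Ro
        R=Ro.from_quat([R[1],R[2],R[3],R[0]]).as_matrix()
    P=np.stack([x,-y,-z],-1)@R.T+np.array(f['xyz'])
    P[z<=0]=np.nan
    return P
E
python3 - <<'E'
from h import *
print(manip.state())
for n in ['scene','top','wrist']:
    f=grab(n,n+'0.png'); print(n,f['K'],f['xyz'],f['rotation'],[k for k in f])
    np.savez('f_'+n+'.npz',**{k:f[k] for k in ['image','z_map','K','xyz','rotation']})
E
```

```text
pics
{'time': 0.0, 'joint_pos': array([-1.22499324e+00,  5.33738651e-02,  1.61431805e+00, -1.81992546e-05,
        1.47598299e+00, -1.18999744e-01]), 'joint_vel': array([-0.0014868 ,  0.00096812, -0.00010058, -0.00145939,  0.00171987,
        0.00165881]), 'joint_efforts': array([-2.74629499e-03, -3.93690312e+01, -3.70174670e+01, -2.04203338e-04,
        7.12171241e-03,  4.56945884e-06]), 'tool_pos': array([ 0.27993519, -0.55809937,  0.2300381 ]), 'tool_rot': array([-6.41062803e-04,  8.50954331e-01, -5.25238653e-01, -8.20402021e-04]), 'contact_force': array([-0.73297748, -1.05146023,  0.3637068 ]), 'ft_torque': array([-0.02215991,  0.01629191,  0.0199352 ]), 'gripper_width': 0.9993048052750214}
scene [[443.83464958   0.         283.92755247]
 [  0.         443.83464958 207.74749512]
 [  0.           0.           1.        ]] [ 1.05304219 -0.09383763  1.01562802] [0.76425571 0.22317343 0.17708194 0.57857481] ['image', 'z_map', 'K', 'xyz', 'rotation']
top [[414.29453772   0.         277.66995636]
 [  0.         414.29453772 210.13378513]
 [  0.           0.           1.        ]] [0.37943677 0.04497361 1.00512671] [-0.70412127 -0.01566589  0.01907405  0.70965061] ['image', 'z_map', 'K', 'xyz', 'rotation']
wrist [[322.51076241   0.         278.8774243 ]
 [  0.         322.51076241 209.99517313]
 [  0.           0.           1.        ]] [ 0.35287517 -0.52094713  0.37317366] [ 0.83987575 -0.13612545  0.08553653 -0.51842269] ['image', 'z_map', 'K', 'xyz', 'rotation']
```

View pics/top0.png

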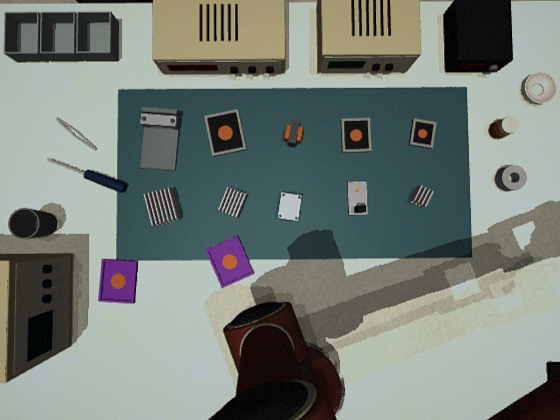

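View pics/scene0.png

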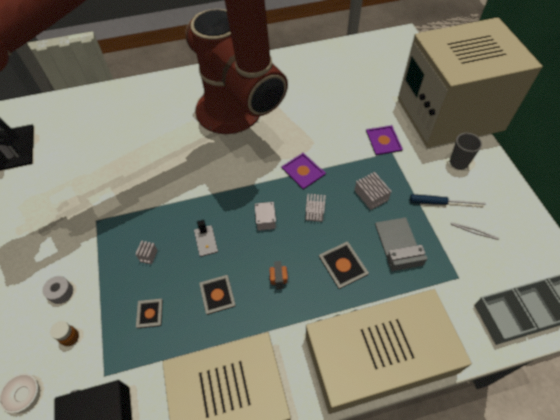

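View pics/wrist0.png

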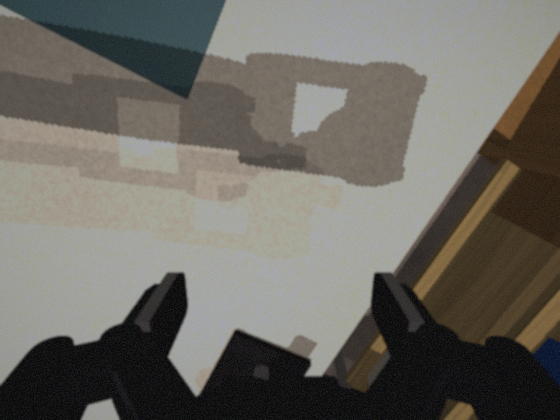

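Top view, pixel positions:
- **Sinks:** finned ones at large (162,206), medium (233,202) and small (422,195). The lid at (290,206) has screws and no fins, so it is the bystander box.
- **Nests:** black trays with copper spots at large (225,132), medium (356,134) and small (422,133). The purple ones at (118,281) and (230,261) are look-alikes.
- **Other:** sled (357,197), dock (160,138), transformer (293,133).

Next I'll enlarge these and measure them.

Run:
```python
from h import *
f=dict(np.load('f_top.npz'));P=cloud(f);im=f['image']
cv2.imwrite('pics/topcrop.png',cv2.resize(im[90:260,115:475],None,fx=2.2,fy=2.2,interpolation=cv2.INTER_CUBIC))
np.save('Ptop.npy',P)
print(P[240,300],P[240,140],P[110,450])
H=P[...,2]
# height above mat components
m=((H>0.0185)&(H<0.07)).astype(np.uint8); m[:90]=0;m[260:]=0;m[:,:118]=0;m[:,468:]=0
n,l,s,c=cv2.connectedComponentsWithStats(m)
for i in range(1,n):
    if s[i,4]<60: continue
    q=P[l==i]; z=np.percentile(q[:,2],[5,50,95])
    top=q[q[:,2]>z[2]-0.012]
    r=cv2.minAreaRect((top[:,:2]*1000).astype(np.float32))
    print(c[i].round(),s[i],'z',z.round(4),'rect',np.round(r[0],1),np.round(r[1],1),round(r[2],1))
hsv=cv2.cvtColor(im,cv2.COLOR_BGR2HSV)
cm=cv2.inRange(hsv,(5,120,120),(20,255,255));cm[:90]=0;cm[300:]=0
n,l,s,c=cv2.connectedComponentsWithStats(cm)
for i in range(1,n):
    if s[i,4]>40: print('copper',c[i].round(1),s[i,4],np.nanmean(P[l==i],0).round(4))
# nest rim: light grey around
for nm,(u,v,w) in dict(L=(225,132,27),M=(356,134,22),S=(422,133,18)).items():
    g=cv2.cvtColor(im,cv2.COLOR_BGR2GRAY)[v-w:v+w,u-w:u+w]
    mk=(hsv[v-w:v+w,u-w:u+w,1]<60)&(g>100)
    q=P[v-w:v+w,u-w:u+w][mk]
    r=cv2.minAreaRect((q[:,:2]*1000).astype(np.float32)); print(nm,mk.sum(),np.median(q[:,2]),r)
```

```text
[ 0.35604628 -0.01352396  0.00055496] [ 0.35911317  0.37370958 -0.00150757] [ 0.67366475 -0.38819797 -0.00398425]
[159. 117.] [140 107  39  22 672] z [0.0229 0.0372 0.0406] rect [649.9 321.1] [85.9 42.1] 85.1
[293. 133.] [284 120  19  26 353] z [0.0305 0.0423 0.0479] rect [610.3   2.3] [40.1 54.6] 81.6
[232. 202.] [218 187  28  31 367] z [0.0208 0.0396 0.0436] rect [446.7 147.6] [46.5 58. ] 67.8
[422. 196.] [411 186  22  21 263] z [0.02   0.0334 0.0413] rect [ 457.9 -300.7] [33.3 40.1] 64.1
[161. 207.] [144 188  35  38 892] z [0.0216 0.0377 0.0455] rect [437.6 313.6] [76.2 61.2] 14.7
[289. 207.] [277 193  25  28 544] z [0.0353 0.0382 0.0412] rect [435.3  13.2] [48.9 61.1] 81.0
[360. 209.] [355 206  11   7  75] z [0.0275 0.0504 0.0547] rect [ 427.5 -152.3] [14.3 19.2] 1.3
copper [287.2 131.2] 58 [0.6134 0.0162 0.0373]
copper [224.8 132.5] 158 [0.6193 0.1676 0.004 ]
copper [299.4 133. ] 56 [ 0.609  -0.0127  0.0373]
copper [355.5 135. ] 103 [ 0.6108 -0.1517  0.0041]
copper [422.  133.4] 57 [ 0.6138 -0.3146  0.0041]
copper [229.4 261.2] 158 [0.3066 0.1569 0.0046]
copper [117.9 280.6] 162 [0.2627 0.4237 0.0049]
L 308 nan ((621.4745483398438, 167.96478271484375), (104.1856460571289, 83.28856658935547), 11.654779434204102)
M 249 nan ((612.4871826171875, -153.31591796875), (84.4164810180664, 72.0354995727539), 0.6937235593795776)
S 187 0.008497041647005044 ((615.910888671875, -315.55865478515625), (56.4461555480957, 66.86433410644531), 80.70986938476562)
```

View pics/topcrop.png

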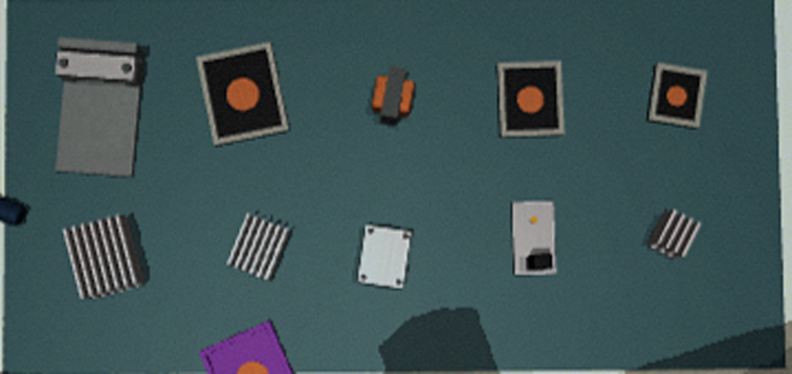

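The enlarged crop confirms these identities, and the rectangle sizes match the specs (76x61, 58x46.5, 40x33; the box is 61x49 and unfinned). Next is the small sink. I'll use a helper that computes deltas.

```bash
cat > d.py <<'E'
import sys,numpy as np
from scipy.spatial.transform import Rotation as R
from plant import manip
# usage d.py x y z yawdeg (yaw of tool x axis, mod 180)
x,y,z,yaw=map(float,sys.argv[1:5])
s=manip.state();q=s['tool_rot'];C=R.from_quat([q[1],q[2],q[3],q[0]])
best=None
for k in (0,180,-180):
    a=np.radians(yaw+k);X=[np.cos(a),np.sin(a),0];Z=[0,0,-1.]
    T=R.from_matrix(np.stack([X,np.cross(Z,X),Z],1))
    rv=(C.inv()*T).as_rotvec()
    if best is None or np.linalg.norm(rv)<np.linalg.norm(best)-1e-6: best=rv
d=C.inv().apply(np.array([x,y,z])-s['tool_pos'])
print('d',d.round(4),'a',best.round(4),'t',round(s['time'],2),'tcp',s['tool_pos'].round(4),'F',s['contact_force'].round(1),'w',round(s['gripper_width'],3),'q6',s['joint_pos'][5].round(2))
E
python3 d.py 0.4579 -0.3007 0.13 64.1
```

```text
d [-0.1503 -0.2745  0.1006] a [6.000e-04 1.600e-03 9.169e-01] t 0.15 tcp [ 0.28   -0.5582  0.2303] F [ 0.1 -0.3 -0.1] w 1.001 q6 -0.12
```

```bash
python3 -m handwheel '[{"dx":-0.150,"dy":-0.2745,"dz":0.1,"az":0.917},{"dx":-0.150,"dy":-0.2745,"dz":0.1,"az":0.917},{"dx":-0.150,"dy":-0.2745,"dz":0.1,"az":0.917},{"dx":-0.150,"dy":-0.2745,"dz":0.1,"az":0.917},{"dx":-0.150,"dy":-0.2745,"dz":0.1,"az":0.917}]' 0; python3 d.py 0.4579 -0.3007 0.13 64.1
```

```text
d [-0.1503 -0.2745  0.1006] a [6.000e-04 1.600e-03 9.169e-01] t 0.15 tcp [ 0.28   -0.5582  0.2303] F [ 0.1 -0.3 -0.1] w 1.001 q6 -0.12invalid input at $[0]: expected keys dx, dy, dz, ax, ay, az
```

```bash
python3 -m handwheel '[{"dx":-0.150,"dy":-0.2745,"dz":0.1,"ax":0,"ay":0,"az":0.917},{"dx":-0.150,"dy":-0.2745,"dz":0.1,"ax":0,"ay":0,"az":0.917},{"dx":-0.150,"dy":-0.2745,"dz":0.1,"ax":0,"ay":0,"az":0.917},{"dx":-0.150,"dy":-0.2745,"dz":0.1,"ax":0,"ay":0,"az":0.917},{"dx":-0.150,"dy":-0.2745,"dz":0.1,"ax":0,"ay":0,"az":0.917}]' 0; python3 d.py 0.4579 -0.3007 0.13 64.1
```

```text
time: 0.78
tool_pos: [0.4453, -0.32, 0.1384]
tool_rot: [0.0, -0.533, 0.846, -0.0]
contact_force: [-0.1, -0.4, 1.2]
gripper_width: 1.003
d [-0.0228 -0.003   0.0084] a [-0.      0.0001  0.0047] t 0.78 tcp [ 0.4453 -0.32    0.1384] F [-0.1 -0.4  1.2] w 1.003 q6 1.26
```

Run:
```python
from h import *
f=grab('wrist','w1.png')
```

```text
(no output)
```

View pics/w1.png

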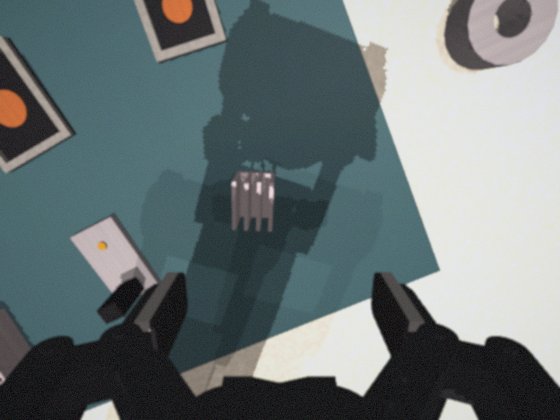

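Wrist view: the small sink's fins stand upright at (253,200), between the finger columns and square to the jaws.

```bash
python3 d.py 0.4579 -0.3007 0.013 64.1
```

```text
d [-0.0157 -0.0048  0.1223] a [0.0044 0.0064 0.0032] t 0.82 tcp [ 0.4469 -0.3137  0.1352] F [ 1.2  4.  -2.8] w 0.994 q6 1.27
```

```bash
python3 -m handwheel '[{"dx":0,"dy":0,"dz":0,"ax":0,"ay":0,"az":0},{"dx":0,"dy":0,"dz":0,"ax":0,"ay":0,"az":0}]' 0; python3 d.py 0.4579 -0.3007 0.013 64.1
```

```text
time: 1.08
tool_pos: [0.4445, -0.3226, 0.1395]
tool_rot: [-0.0, -0.535, 0.845, -0.0]
contact_force: [0.8, 0.4, 0.4]
gripper_width: 1.0
d [-0.0256 -0.0027  0.1265] a [-0.0007 -0.0006  0.0109] t 1.07 tcp [ 0.4445 -0.3226  0.1395] F [0.8 0.4 0.4] w 1.0 q6 1.25
```

```bash
python3 -m handwheel '[{"dx":-0.0256,"dy":-0.0027,"dz":0.05,"ax":0,"ay":0,"az":0.011},{"dx":-0.0256,"dy":-0.0027,"dz":0.08,"ax":0,"ay":0,"az":0.011},{"dx":-0.0256,"dy":-0.0027,"dz":0.1265,"ax":0,"ay":0,"az":0.011},{"dx":-0.0256,"dy":-0.0027,"dz":0.1265,"ax":0,"ay":0,"az":0.011},{"dx":-0.0256,"dy":-0.0027,"dz":0.1265,"ax":0,"ay":0,"az":0.011}]' 0; python3 d.py 0.4579 -0.3007 0.013 64.1;  python3 - <<'E'
from h import *
f=grab('wrist','w2.png')
E
```

```text
time: 1.7
tool_pos: [0.4586, -0.3014, 0.0144]
tool_rot: [0.0, -0.53, 0.848, -0.001]
contact_force: [0.4, -0.3, 0.8]
gripper_width: 0.998
d [-0.0003  0.001   0.0014] a [-0.0024 -0.0007 -0.0015] t 1.7 tcp [ 0.4586 -0.3014  0.0144] F [ 0.4 -0.3  0.8] w 0.998 q6 1.31
```

View pics/w2.png

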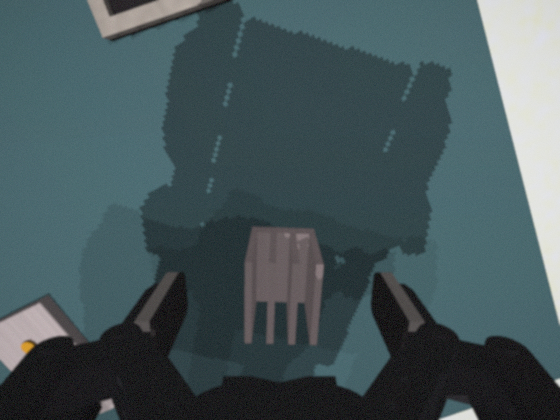

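The sink is centred between the jaws (x≈283 against a jaw mid of 280). Closing.

```bash
python3 -m handwheel '[{"dx":0,"dy":0,"dz":0,"ax":0,"ay":0,"az":0},{"dx":0,"dy":0,"dz":0,"ax":0,"ay":0,"az":0},{"dx":0,"dy":0,"dz":0,"ax":0,"ay":0,"az":0},{"dx":0,"dy":0,"dz":0,"ax":0,"ay":0,"az":0},{"dx":0,"dy":0,"dz":0,"ax":0,"ay":0,"az":0}]' 255;  python3 -m handwheel '[{"dx":0,"dy":0,"dz":0,"ax":0,"ay":0,"az":0},{"dx":0,"dy":0,"dz":0,"ax":0,"ay":0,"az":0},{"dx":0,"dy":0,"dz":-0.02,"ax":0,"ay":0,"az":0},{"dx":0,"dy":0,"dz":-0.06,"ax":0,"ay":0,"az":0},{"dx":0,"dy":0,"dz":-0.06,"ax":0,"ay":0,"az":0}]' 255; python3 d.py 0.6148 -0.3151 0.073 80.7;python3 - <<'E'
from h import *
f=grab('wrist','w3.png')
E
```

```text
time: 2.38
tool_pos: [0.4587, -0.3002, 0.0135]
tool_rot: [0.0, -0.531, 0.848, -0.001]
contact_force: [-0.1, 0.6, 5.4]
gripper_width: 0.367
time: 3.0
tool_pos: [0.4602, -0.3016, 0.0771]
tool_rot: [0.001, -0.531, 0.848, -0.004]
contact_force: [-0.0, -0.5, -0.4]
gripper_width: 0.364
d [-0.0554 -0.1449  0.0051] a [-0.0071 -0.003  -0.29  ] t 3.0 tcp [ 0.4602 -0.3016  0.0771] F [-0.  -0.5 -0.4] w 0.364 q6 1.31
```

View pics/w3.png

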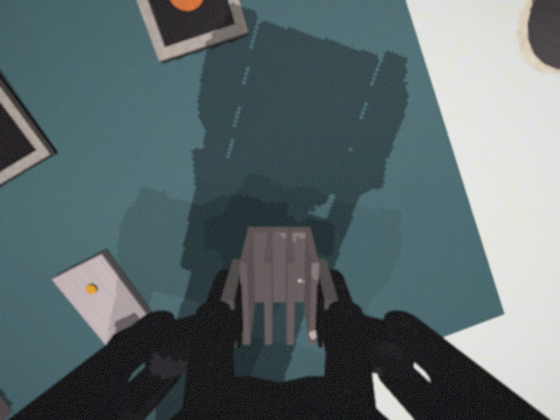

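Small sink held (opening 31 mm). Carrying it to its nest.

```bash
python3 -m handwheel '[{"dx":-0.055,"dy":-0.145,"dz":0,"ax":0,"ay":0,"az":-0.29},{"dx":-0.055,"dy":-0.145,"dz":0,"ax":0,"ay":0,"az":-0.29},{"dx":-0.055,"dy":-0.145,"dz":0,"ax":0,"ay":0,"az":-0.29},{"dx":-0.055,"dy":-0.145,"dz":0,"ax":0,"ay":0,"az":-0.29},{"dx":-0.055,"dy":-0.145,"dz":0,"ax":0,"ay":0,"az":-0.29}]' 255; python3 d.py 0.6148 -0.3151 0.018 80.7;python3 - <<'E'
from h import *
f=grab('wrist','w4.png')
E
```

```text
time: 3.68
tool_pos: [0.611, -0.313, 0.071]
tool_rot: [-0.001, -0.647, 0.762, 0.002]
contact_force: [0.2, -0.1, -0.6]
gripper_width: 0.367
d [ 0.0016 -0.0043  0.053 ] a [ 0.0032  0.0011 -0.    ] t 3.67 tcp [ 0.611 -0.313  0.071] F [ 0.2 -0.1 -0.6] w 0.367 q6 1.15
```

View pics/w4.png

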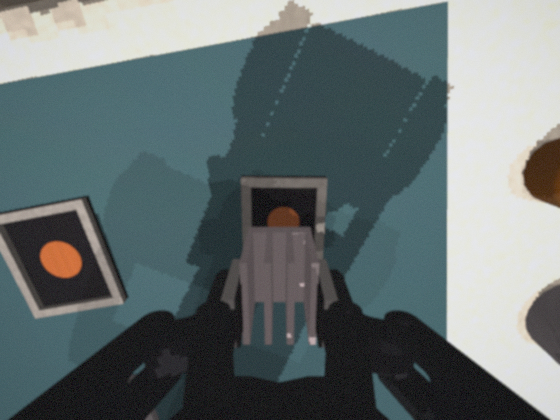

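The nest's copper spot (283,215) and rim are square to and in line with the sink. Lowering.

```bash
python3 -m handwheel '[{"dx":0.0015,"dy":-0.004,"dz":0.02,"ax":0.003,"ay":0.001,"az":0},{"dx":0.0015,"dy":-0.004,"dz":0.04,"ax":0.003,"ay":0.001,"az":0},{"dx":0.0015,"dy":-0.004,"dz":0.048,"ax":0.003,"ay":0.001,"az":0},{"dx":0.0015,"dy":-0.004,"dz":0.048,"ax":0.003,"ay":0.001,"az":0},{"dx":0.0015,"dy":-0.004,"dz":0.048,"ax":0.003,"ay":0.001,"az":0}]' 255; python3 d.py 0.6148 -0.3151 0.018 80.7;python3 - <<'E'
from h import *
f=grab('wrist','w5.png')
E
```

```text
time: 4.35
tool_pos: [0.6166, -0.316, 0.0251]
tool_rot: [0.001, -0.647, 0.762, -0.002]
contact_force: [-0.3, 0.2, 0.9]
gripper_width: 0.365
d [-0.0006  0.0019  0.0071] a [-0.0039 -0.0014 -0.    ] t 4.35 tcp [ 0.6166 -0.316   0.0251] F [-0.3  0.2  0.9] w 0.365 q6 1.15
```

View pics/w5.png

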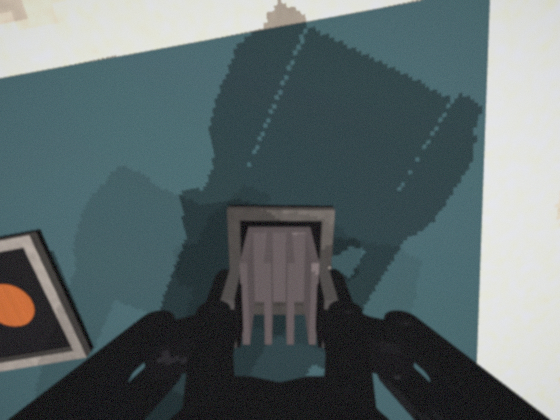

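```bash
python3 -m handwheel '[{"dx":-0.0005,"dy":0.001,"dz":0.006,"ax":0,"ay":0,"az":0},{"dx":-0.0005,"dy":0.001,"dz":0.007,"ax":0,"ay":0,"az":0},{"dx":-0.0005,"dy":0.001,"dz":0.007,"ax":0,"ay":0,"az":0},{"dx":-0.0005,"dy":0.001,"dz":0.007,"ax":0,"ay":0,"az":0}]' 255; python3 d.py 0.6148 -0.3151 0.018 80.7
```

```text
time: 4.9
tool_pos: [0.6153, -0.3151, 0.0176]
tool_rot: [0.001, -0.647, 0.762, -0.001]
contact_force: [-0.7, -0.5, -0.1]
gripper_width: 0.368
d [ 0.0001  0.0005 -0.0004] a [-0.0031 -0.001  -0.0001] t 4.9 tcp [ 0.6153 -0.3151  0.0176] F [-0.7 -0.5 -0.1] w 0.368 q6 1.15
```

```bash
python3 -m handwheel '[{"dx":0,"dy":0,"dz":0.001,"ax":0,"ay":0,"az":0},{"dx":0,"dy":0,"dz":0.001,"ax":0,"ay":0,"az":0},{"dx":0,"dy":0,"dz":0.001,"ax":0,"ay":0,"az":0},{"dx":0,"dy":0,"dz":0.001,"ax":0,"ay":0,"az":0},{"dx":0,"dy":0,"dz":0.001,"ax":0,"ay":0,"az":0}]' 0; python3 -m handwheel '[{"dx":0,"dy":0,"dz":-0.03,"ax":0,"ay":0,"az":0},{"dx":0,"dy":0,"dz":-0.08,"ax":0,"ay":0,"az":0},{"dx":0,"dy":0,"dz":-0.12,"ax":0,"ay":0,"az":0},{"dx":0,"dy":0,"dz":-0.12,"ax":0,"ay":0,"az":0},{"dx":0,"dy":0,"dz":-0.12,"ax":0,"ay":0,"az":0}]' 0; python3 d.py 0.4467 0.1476 0.14 67.8
python3 - <<'E'
from h import *
f=grab('wrist','w6.png')
E
```

```text
time: 5.52
tool_pos: [0.6153, -0.3151, 0.0166]
tool_rot: [0.001, -0.647, 0.762, -0.001]
contact_force: [-0.1, -0.8, -0.6]
gripper_width: 1.0
time: 6.15
tool_pos: [0.6146, -0.3147, 0.136]
tool_rot: [0.0, -0.647, 0.762, -0.001]
contact_force: [-0.2, -0.3, -0.6]
gripper_width: 0.998
d [-0.4291  0.2404 -0.0048] a [-0.0024 -0.0004  0.2251] t 6.15 tcp [ 0.6146 -0.3147  0.136 ] F [-0.2 -0.3 -0.6] w 0.998 q6 1.15
```

View pics/w6.png

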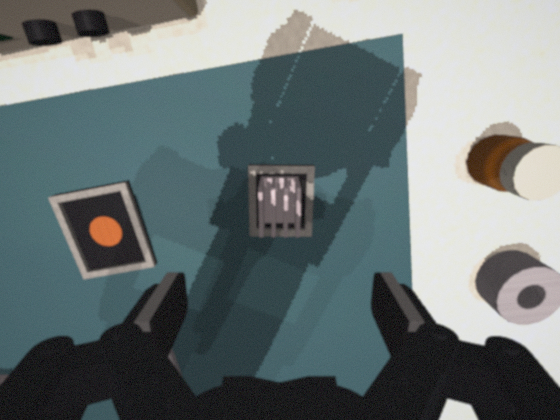

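The small sink sits in its nest at (281,203), square within the rim. Medium next.

```bash
python3 -m handwheel '[{"dx":-0.429,"dy":0.240,"dz":0,"ax":0,"ay":0,"az":0.225},{"dx":-0.429,"dy":0.240,"dz":0,"ax":0,"ay":0,"az":0.225},{"dx":-0.429,"dy":0.240,"dz":0,"ax":0,"ay":0,"az":0.225},{"dx":-0.429,"dy":0.240,"dz":0,"ax":0,"ay":0,"az":0.225},{"dx":-0.429,"dy":0.240,"dz":0,"ax":0,"ay":0,"az":0.225}]' 0;python3 -m handwheel '[{"dx":0,"dy":0,"dz":0,"ax":0,"ay":0,"az":0}]'; python3 d.py 0.4467 0.1476 0.14 67.8
```

```text
time: 6.82
tool_pos: [0.5063, -0.0192, 0.1337]
tool_rot: [-0.0, -0.558, 0.83, -0.0]
contact_force: [0.8, 0.2, 0.4]
gripper_width: 1.0
time: 6.95
tool_pos: [0.5057, -0.0177, 0.1333]
tool_rot: [-0.001, -0.56, 0.829, 0.0]
contact_force: [0.2, -1.9, -0.3]
gripper_width: 1.0
d [-0.1313  0.1164 -0.0066] a [ 0.0015 -0.0007  0.0052] t 6.95 tcp [ 0.5057 -0.0177  0.1333] F [ 0.2 -1.9 -0.3] w 1.0 q6 1.77
```

```bash
python3 -m handwheel '[{"dx":-0.131,"dy":0.1165,"dz":0,"ax":0,"ay":0,"az":0.005},{"dx":-0.131,"dy":0.1165,"dz":0,"ax":0,"ay":0,"az":0.005},{"dx":-0.131,"dy":0.1165,"dz":0,"ax":0,"ay":0,"az":0.005},{"dx":-0.131,"dy":0.1165,"dz":0,"ax":0,"ay":0,"az":0.005},{"dx":-0.131,"dy":0.1165,"dz":0,"ax":0,"ay":0,"az":0.005}]' 0; python3 d.py 0.4467 0.1476 0.014 67.8
python3 - <<'E'
from h import *
f=grab('wrist','w7.png')
E
```

```text
time: 7.58
tool_pos: [0.4501, 0.1434, 0.1346]
tool_rot: [-0.0, -0.556, 0.831, -0.001]
contact_force: [0.1, -0.6, 0.0]
gripper_width: 1.004
d [-0.0028  0.005   0.1206] a [-0.0023 -0.0016 -0.0052] t 7.58 tcp [0.4501 0.1434 0.1346] F [ 0.1 -0.6  0. ] w 1.004 q6 2.12
```

View pics/w7.png

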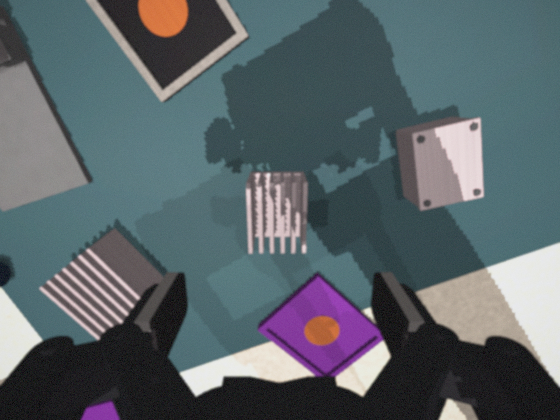

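The medium sink at (277,212) is square to the jaws, and the large sink at (105,280) and the box at (440,165) are clear of the fingers. Descending.

```bash
python3 -m handwheel '[{"dx":-0.002,"dy":0.004,"dz":0.03,"ax":0,"ay":0,"az":-0.003},{"dx":-0.002,"dy":0.004,"dz":0.08,"ax":0,"ay":0,"az":-0.003},{"dx":-0.002,"dy":0.004,"dz":0.12,"ax":0,"ay":0,"az":-0.003},{"dx":-0.002,"dy":0.004,"dz":0.1205,"ax":0,"ay":0,"az":-0.003},{"dx":-0.002,"dy":0.004,"dz":0.1205,"ax":0,"ay":0,"az":-0.003}]' 0; python3 d.py 0.4467 0.1476 0.014 67.8
python3 - <<'E'
from h import *
f=grab('wrist','w8.png')
E
```

```text
time: 8.25
tool_pos: [0.4489, 0.1467, 0.0162]
tool_rot: [0.002, -0.556, 0.831, -0.002]
contact_force: [0.4, 0.6, 0.6]
gripper_width: 1.003
d [0.     0.0024 0.0022] a [-0.0046  0.0005 -0.0034] t 8.25 tcp [0.4489 0.1467 0.0162] F [0.4 0.6 0.6] w 1.003 q6 2.12
```

View pics/w8.png

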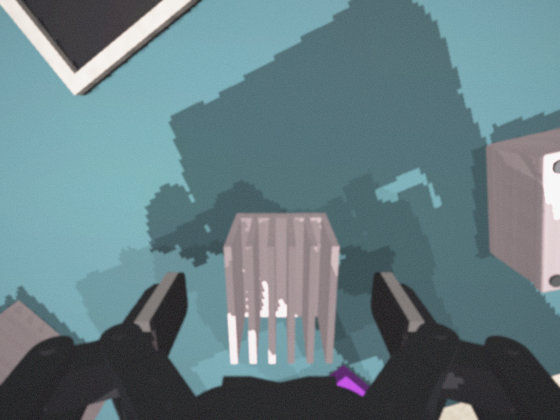

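Centred at x≈282. Nudge 2 mm, close and lift.

```bash
python3 -m handwheel '[{"dx":0,"dy":0.002,"dz":0.001,"ax":0,"ay":0,"az":0},{"dx":0,"dy":0.002,"dz":0.001,"ax":0,"ay":0,"az":0}]' 0; python3 -m handwheel '[{"dx":0,"dy":0,"dz":0,"ax":0,"ay":0,"az":0},{"dx":0,"dy":0,"dz":0,"ax":0,"ay":0,"az":0},{"dx":0,"dy":0,"dz":0,"ax":0,"ay":0,"az":0},{"dx":0,"dy":0,"dz":0,"ax":0,"ay":0,"az":0},{"dx":0,"dy":0,"dz":0,"ax":0,"ay":0,"az":0}]' 255;  python3 -m handwheel '[{"dx":0,"dy":0,"dz":0,"ax":0,"ay":0,"az":0},{"dx":0,"dy":0,"dz":0,"ax":0,"ay":0,"az":0},{"dx":0,"dy":0,"dz":-0.02,"ax":0,"ay":0,"az":0},{"dx":0,"dy":0,"dz":-0.07,"ax":0,"ay":0,"az":0},{"dx":0,"dy":0,"dz":-0.10,"ax":0,"ay":0,"az":0}]' 255; python3 d.py 0.6112 -0.1522 0.115 90.7;python3 - <<'E'
from h import *
f=grab('wrist','w9.png')
E
```

```text
time: 8.55
tool_pos: [0.4464, 0.1483, 0.0151]
tool_rot: [0.002, -0.557, 0.83, -0.002]
contact_force: [0.2, -1.2, 0.6]
gripper_width: 0.998
time: 9.18
tool_pos: [0.4461, 0.1482, 0.0144]
tool_rot: [0.001, -0.557, 0.831, -0.002]
contact_force: [0.5, 0.2, 2.8]
gripper_width: 0.526
time: 9.8
tool_pos: [0.4452, 0.1482, 0.115]
tool_rot: [0.001, -0.557, 0.831, -0.001]
contact_force: [1.0, -0.4, -0.6]
gripper_width: 0.526
d [ 0.2149 -0.2676  0.0009] a [-0.0032 -0.0009 -0.4016] t 9.8 tcp [0.4452 0.1482 0.115 ] F [ 1.  -0.4 -0.6] w 0.526 q6 2.12
```

View pics/w9.png

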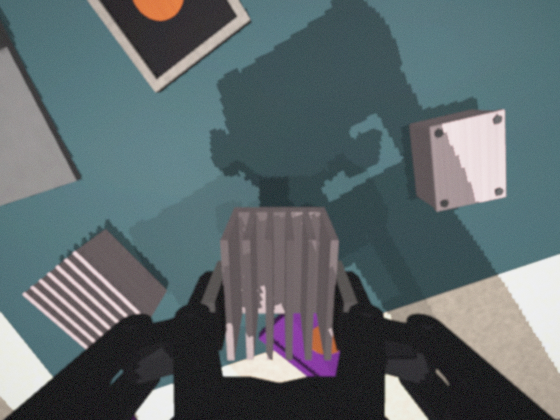

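The medium sink is held level (opening 45 mm) and clear of the transformer's height.

```bash
python3 -m handwheel '[{"dx":0.215,"dy":-0.2675,"dz":0,"ax":0,"ay":0,"az":-0.402},{"dx":0.215,"dy":-0.2675,"dz":0,"ax":0,"ay":0,"az":-0.402},{"dx":0.215,"dy":-0.2675,"dz":0,"ax":0,"ay":0,"az":-0.402},{"dx":0.215,"dy":-0.2675,"dz":0,"ax":0,"ay":0,"az":-0.402},{"dx":0.215,"dy":-0.2675,"dz":0,"ax":0,"ay":0,"az":-0.402}]' 255;python3 -m handwheel '[{"dx":0,"dy":0,"dz":0,"ax":0,"ay":0,"az":0}]'; python3 d.py 0.6112 -0.1522 0.115 90.7
```

```text
time: 10.48
tool_pos: [0.5901, -0.116, 0.1127]
tool_rot: [0.0, 0.711, -0.703, 0.0]
contact_force: [0.6, 0.1, -0.4]
gripper_width: 0.523
time: 10.6
tool_pos: [0.5909, -0.1179, 0.1128]
tool_rot: [0.0, 0.71, -0.704, 0.001]
contact_force: [-0.8, 1.0, -0.7]
gripper_width: 0.528
d [ 0.0344 -0.02   -0.0021] a [-0.0008 -0.0015 -0.0043] t 10.6 tcp [ 0.5909 -0.1179  0.1128] F [-0.8  1.  -0.7] w 0.528 q6 1.24
```

```bash
python3 -m handwheel '[{"dx":0.0345,"dy":-0.02,"dz":0,"ax":0,"ay":0,"az":-0.004},{"dx":0.0345,"dy":-0.02,"dz":0.05,"ax":0,"ay":0,"az":-0.004},{"dx":0.0345,"dy":-0.02,"dz":0.07,"ax":0,"ay":0,"az":-0.004},{"dx":0.0345,"dy":-0.02,"dz":0.07,"ax":0,"ay":0,"az":-0.004},{"dx":0.0345,"dy":-0.02,"dz":0.07,"ax":0,"ay":0,"az":-0.004}]' 255; python3 d.py 0.6112 -0.1522 0.019 90.7;python3 - <<'E'
from h import *
f=grab('wrist','w10.png')
E
```

```text
time: 11.22
tool_pos: [0.6118, -0.1484, 0.0461]
tool_rot: [-0.001, 0.713, -0.701, 0.002]
contact_force: [-0.4, 0.3, -0.4]
gripper_width: 0.526
d [0.0037 0.0008 0.0271] a [-0.0043 -0.0021  0.0052] t 11.22 tcp [ 0.6118 -0.1484  0.0461] F [-0.4  0.3 -0.4] w 0.526 q6 1.2
```

View pics/w10.png

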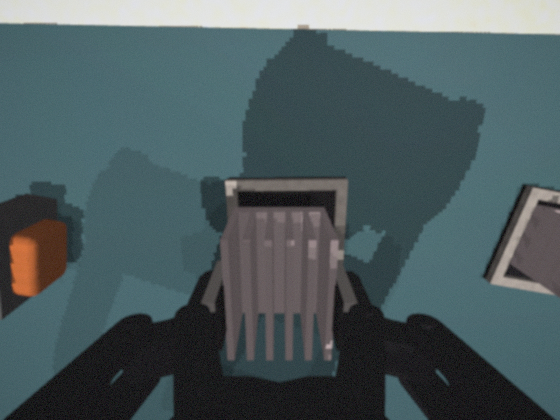

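The sink is about 4 mm left of the nest's middle, which matches dx=+3.7 mm. Correcting and lowering.

```bash
python3 -m handwheel '[{"dx":0.0035,"dy":0.0005,"dz":0.01,"ax":-0.003,"ay":-0.002,"az":0.004},{"dx":0.0035,"dy":0.0005,"dz":0.02,"ax":-0.003,"ay":-0.002,"az":0.004},{"dx":0.0035,"dy":0.0005,"dz":0.0265,"ax":-0.003,"ay":-0.002,"az":0.004},{"dx":0.0035,"dy":0.0005,"dz":0.0265,"ax":-0.003,"ay":-0.002,"az":0.004},{"dx":0.0035,"dy":0.0005,"dz":0.0265,"ax":-0.003,"ay":-0.002,"az":0.004}]' 255; python3 d.py 0.6112 -0.1522 0.019 90.7;python3 - <<'E'
from h import *
f=grab('wrist','w11.png')
E
```

```text
time: 11.9
tool_pos: [0.6109, -0.1523, 0.0184]
tool_rot: [-0.0, 0.712, -0.703, -0.0]
contact_force: [-0.1, 0.9, 1.0]
gripper_width: 0.522
d [-0.0001 -0.0003 -0.0006] a [0.0001 0.0004 0.0004] t 11.9 tcp [ 0.6109 -0.1523  0.0184] F [-0.1  0.9  1. ] w 0.522 q6 1.2
```

View pics/w11.png

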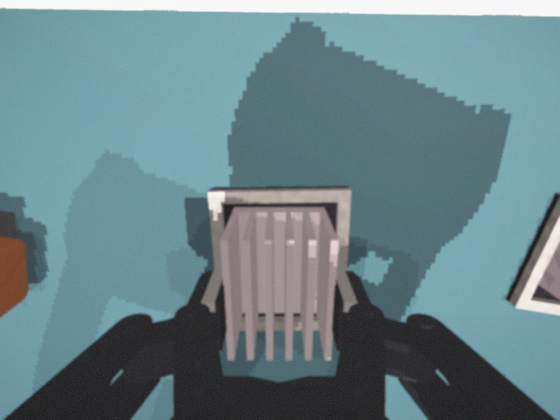

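Inside the pocket. Releasing, rising, and checking clearance around the large sink.

```bash
python3 -m handwheel '[{"dx":0,"dy":0,"dz":0,"ax":0,"ay":0,"az":0},{"dx":0,"dy":0,"dz":0,"ax":0,"ay":0,"az":0},{"dx":0,"dy":0,"dz":0,"ax":0,"ay":0,"az":0},{"dx":0,"dy":0,"dz":0,"ax":0,"ay":0,"az":0},{"dx":0,"dy":0,"dz":0,"ax":0,"ay":0,"az":0}]' 0; python3 -m handwheel '[{"dx":0,"dy":0,"dz":-0.03,"ax":0,"ay":0,"az":0},{"dx":0,"dy":0,"dz":-0.08,"ax":0,"ay":0,"az":0},{"dx":0,"dy":0,"dz":-0.12,"ax":0,"ay":0,"az":0},{"dx":0,"dy":0,"dz":-0.12,"ax":0,"ay":0,"az":0},{"dx":0,"dy":0,"dz":-0.12,"ax":0,"ay":0,"az":0}]' 0; python3 d.py 0.4376 0.3136 0.14 104.7
python3 - <<'E'
from h import *
f=grab('wrist','w12.png')
P=np.load('Ptop.npy');print(P[187,126],P[184,118])
E
```

```text
time: 12.58
tool_pos: [0.6108, -0.1523, 0.0183]
tool_rot: [-0.0, 0.712, -0.703, -0.0]
contact_force: [0.2, -0.3, 0.5]
gripper_width: 1.001
time: 13.2
tool_pos: [0.6104, -0.1522, 0.1378]
tool_rot: [0.0, 0.712, -0.703, -0.001]
contact_force: [-1.2, -0.3, 0.5]
gripper_width: 1.001
d [-0.4679  0.1669 -0.0017] a [ 0.0009  0.0009 -0.244 ] t 13.2 tcp [ 0.6104 -0.1522  0.1378] F [-1.2 -0.3  0.5] w 1.001 q6 1.2
[ 0.48831733  0.40932436 -0.00288123] [0.49273322 0.41872859 0.02376923]
```

View pics/w12.png

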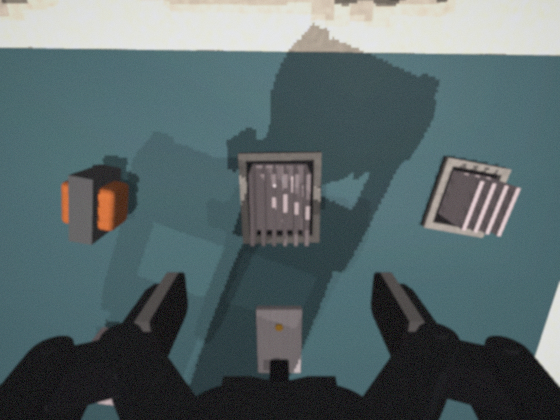

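The medium sink at (280,203) lies in its nest. On to the large one; the screwdriver end at (0.49, 0.41) is well clear of the finger at (0.42, 0.37).

```bash
python3 -m handwheel '[{"dx":-0.468,"dy":0.167,"dz":0,"ax":0,"ay":0,"az":-0.244},{"dx":-0.468,"dy":0.167,"dz":0,"ax":0,"ay":0,"az":-0.244},{"dx":-0.468,"dy":0.167,"dz":0,"ax":0,"ay":0,"az":-0.244},{"dx":-0.468,"dy":0.167,"dz":0,"ax":0,"ay":0,"az":-0.244},{"dx":-0.468,"dy":0.167,"dz":0,"ax":0,"ay":0,"az":-0.244}]' 0;python3 -m handwheel '[{"dx":0,"dy":0,"dz":0,"ax":0,"ay":0,"az":0}]'; python3 d.py 0.4376 0.3136 0.135 104.7
```

```text
time: 13.88
tool_pos: [0.4999, 0.1422, 0.1365]
tool_rot: [0.001, 0.792, -0.611, -0.001]
contact_force: [1.2, 0.6, -0.6]
gripper_width: 1.001
time: 14.0
tool_pos: [0.4992, 0.1437, 0.1363]
tool_rot: [0.001, 0.794, -0.608, -0.002]
contact_force: [0.2, -0.4, 0.3]
gripper_width: 1.005
d [-0.1801  0.0154  0.0017] a [0.004  0.0016 0.0062] t 14.0 tcp [0.4992 0.1437 0.1363] F [ 0.2 -0.4  0.3] w 1.005 q6 1.44
```

```bash
python3 -m handwheel '[{"dx":-0.18,"dy":0.0155,"dz":0,"ax":0.003,"ay":0.001,"az":0.005},{"dx":-0.18,"dy":0.0155,"dz":0,"ax":0.003,"ay":0.001,"az":0.005},{"dx":-0.18,"dy":0.0155,"dz":0,"ax":0.003,"ay":0.001,"az":0.005},{"dx":-0.18,"dy":0.0155,"dz":0,"ax":0.003,"ay":0.001,"az":0.005},{"dx":-0.18,"dy":0.0155,"dz":0,"ax":0.003,"ay":0.001,"az":0.005}]' 0; python3 d.py 0.4376 0.3136 0.015 104.7
python3 - <<'E'
from h import *
f=grab('wrist','w13.png')
E
```

```text
time: 14.62
tool_pos: [0.4414, 0.3097, 0.1374]
tool_rot: [0.0, 0.79, -0.613, 0.001]
contact_force: [-0.3, -0.3, 0.0]
gripper_width: 1.003
d [-0.0049  0.0028  0.1224] a [-0.0009 -0.0017 -0.0054] t 14.62 tcp [0.4414 0.3097 0.1374] F [-0.3 -0.3  0. ] w 1.003 q6 1.79
```

View pics/w13.png

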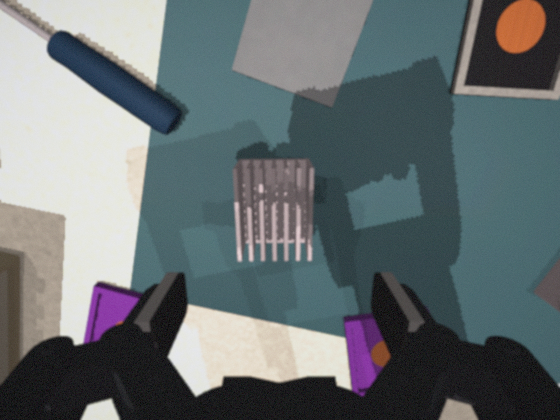

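The large sink at (274,208) is square to the jaws, and the screwdriver (170,118) is clear. Descending with the 5 mm correction first.

```bash
python3 -m handwheel '[{"dx":-0.005,"dy":0.0028,"dz":0.03,"ax":0,"ay":0,"az":-0.004},{"dx":-0.005,"dy":0.0028,"dz":0.06,"ax":0,"ay":0,"az":-0.004},{"dx":-0.005,"dy":0.0028,"dz":0.08,"ax":0,"ay":0,"az":-0.004},{"dx":-0.005,"dy":0.0028,"dz":0.08,"ax":0,"ay":0,"az":-0.004}]' 0; python3 d.py 0.4376 0.3136 0.015 104.7
python3 - <<'E'
from h import *
f=grab('wrist','w14.png')
E
```

```text
time: 15.18
tool_pos: [0.4369, 0.3127, 0.0564]
tool_rot: [0.001, 0.791, -0.612, 0.0]
contact_force: [-0.6, -0.3, -0.3]
gripper_width: 1.0
d [-0.0008 -0.001   0.0414] a [ 0.0017 -0.0018 -0.0035] t 15.18 tcp [0.4369 0.3127 0.0564] F [-0.6 -0.3 -0.3] w 1.0 q6 1.8
```

View pics/w14.png

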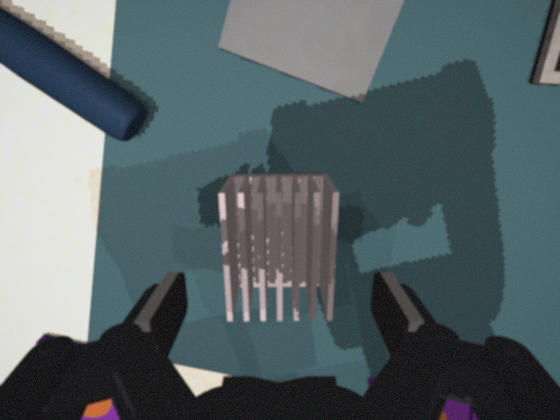

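```bash
python3 -m handwheel '[{"dx":-0.0007,"dy":-0.0008,"dz":0.02,"ax":0,"ay":0,"az":-0.003},{"dx":-0.0007,"dy":-0.0008,"dz":0.0415,"ax":0,"ay":0,"az":-0.003},{"dx":-0.0007,"dy":-0.0008,"dz":0.0415,"ax":0,"ay":0,"az":-0.003},{"dx":-0.0007,"dy":-0.0008,"dz":0.0415,"ax":0,"ay":0,"az":-0.003}]' 0; python3 -m handwheel '[{"dx":0,"dy":0,"dz":0,"ax":0,"ay":0,"az":0},{"dx":0,"dy":0,"dz":0,"ax":0,"ay":0,"az":0},{"dx":0,"dy":0,"dz":0,"ax":0,"ay":0,"az":0},{"dx":0,"dy":0,"dz":0,"ax":0,"ay":0,"az":0},{"dx":0,"dy":0,"dz":0,"ax":0,"ay":0,"az":0}]' 255;  python3 -m handwheel '[{"dx":0,"dy":0,"dz":0,"ax":0,"ay":0,"az":0},{"dx":0,"dy":0,"dz":-0.01,"ax":0,"ay":0,"az":0},{"dx":0,"dy":0,"dz":-0.03,"ax":0,"ay":0,"az":0},{"dx":0,"dy":0,"dz":-0.07,"ax":0,"ay":0,"az":0},{"dx":0,"dy":0,"dz":-0.10,"ax":0,"ay":0,"az":0}]' 255; python3 d.py 0.6200 0.1678 0.115 101.6;python3 - <<'E'
from h import *
f=grab('wrist','w15.png')
E
```

```text
time: 15.72
tool_pos: [0.4396, 0.3161, 0.0187]
tool_rot: [-0.002, 0.792, -0.61, 0.002]
contact_force: [-0.0, 0.4, 0.6]
gripper_width: 1.003
time: 16.35
tool_pos: [0.4397, 0.3164, 0.0189]
tool_rot: [-0.002, 0.792, -0.61, 0.002]
contact_force: [0.1, -1.0, 6.0]
gripper_width: 0.69
time: 16.98
tool_pos: [0.4377, 0.3159, 0.1184]
tool_rot: [-0.001, 0.792, -0.61, 0.001]
contact_force: [0.7, 0.8, -2.6]
gripper_width: 0.685
d [ 0.1898 -0.1383  0.0038] a [-0.0028 -0.0001  0.0563] t 16.98 tcp [0.4377 0.3159 0.1184] F [ 0.7  0.8 -2.6] w 0.685 q6 1.8
```

View pics/w15.png

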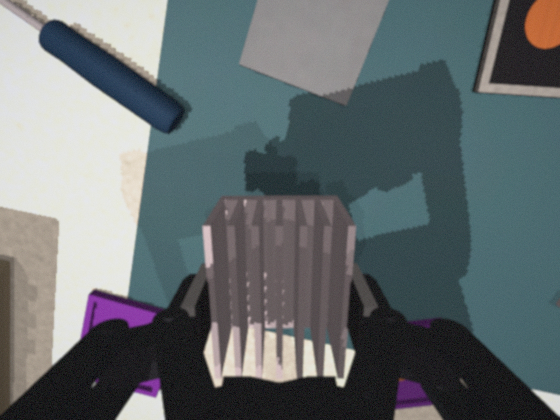

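The large sink is held level (~59 mm), with the TCP about 2.6 mm ahead of the sink's middle along its x. I'll compensate for that at the nest.

```bash
python3 -m handwheel '[{"dx":0.19,"dy":-0.139,"dz":0,"ax":-0.002,"ay":0,"az":0.056},{"dx":0.19,"dy":-0.139,"dz":0,"ax":-0.002,"ay":0,"az":0.056},{"dx":0.19,"dy":-0.139,"dz":0,"ax":-0.002,"ay":0,"az":0.056},{"dx":0.19,"dy":-0.139,"dz":0,"ax":-0.002,"ay":0,"az":0.056},{"dx":0.19,"dy":-0.139,"dz":0,"ax":-0.002,"ay":0,"az":0.056}]' 255;python3 -m handwheel '[{"dx":0,"dy":0,"dz":0,"ax":0,"ay":0,"az":0}]'; python3 d.py 0.6223 0.1683 0.055 101.6
```

```text
time: 17.65
tool_pos: [0.6226, 0.1652, 0.1165]
tool_rot: [0.0, 0.774, -0.634, 0.0]
contact_force: [-0.6, -0.2, -3.1]
gripper_width: 0.688
time: 17.77
tool_pos: [0.6199, 0.1678, 0.1162]
tool_rot: [0.001, 0.775, -0.632, -0.001]
contact_force: [-0.3, 0.8, -1.0]
gripper_width: 0.692
d [ 0.     -0.0025  0.0612] a [ 0.0016  0.0003 -0.0001] t 17.77 tcp [0.6199 0.1678 0.1162] F [-0.3  0.8 -1. ] w 0.692 q6 1.52
```

```bash
python3 -m handwheel '[{"dx":0,"dy":-0.0025,"dz":0.02,"ax":0,"ay":0,"az":0},{"dx":0,"dy":-0.0025,"dz":0.05,"ax":0,"ay":0,"az":0},{"dx":0,"dy":-0.0025,"dz":0.061,"ax":0,"ay":0,"az":0},{"dx":0,"dy":-0.0025,"dz":0.061,"ax":0,"ay":0,"az":0}]' 255; python3 d.py 0.6223 0.1683 0.0235 101.6;python3 - <<'E'
from h import *
f=grab('wrist','w16.png')
E
```

```text
time: 18.27
tool_pos: [0.6219, 0.1686, 0.0547]
tool_rot: [0.001, 0.775, -0.632, -0.001]
contact_force: [0.3, -0.2, -1.1]
gripper_width: 0.689
d [ 0.0004 -0.0004  0.0312] a [ 0.0024 -0.0002  0.0011] t 18.27 tcp [0.6219 0.1686 0.0547] F [ 0.3 -0.2 -1.1] w 0.689 q6 1.52
```

View pics/w16.png

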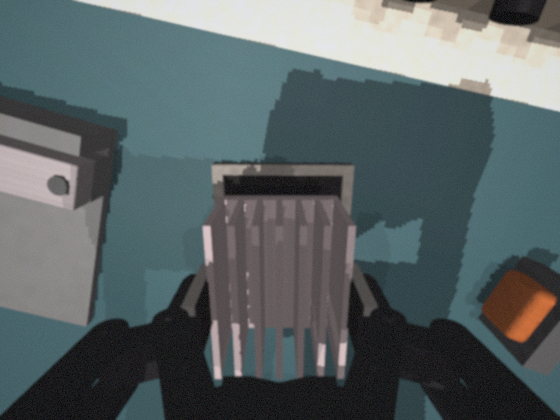

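Sink and rim are symmetric (sink mid ≈280, rim mid ≈283) and square. Lowering.

```bash
python3 -m handwheel '[{"dx":0.0005,"dy":-0.0005,"dz":0.01,"ax":0.002,"ay":0,"az":0},{"dx":0.0005,"dy":-0.0005,"dz":0.02,"ax":0.002,"ay":0,"az":0},{"dx":0.0005,"dy":-0.0005,"dz":0.031,"ax":0.002,"ay":0,"az":0},{"dx":0.0005,"dy":-0.0005,"dz":0.031,"ax":0.002,"ay":0,"az":0},{"dx":0.0005,"dy":-0.0005,"dz":0.031,"ax":0.002,"ay":0,"az":0}]' 255; python3 d.py 0.6223 0.1683 0.0235 101.6;python3 - <<'E'
from h import *
f=grab('wrist','w17.png')
E
```

```text
time: 18.95
tool_pos: [0.6242, 0.1678, 0.0256]
tool_rot: [-0.001, 0.775, -0.632, 0.001]
contact_force: [0.7, -0.3, -1.8]
gripper_width: 0.688
d [-0.0009  0.0018  0.002 ] a [-0.0028 -0.0004  0.0001] t 18.95 tcp [0.6242 0.1678 0.0256] F [ 0.7 -0.3 -1.8] w 0.688 q6 1.52
```

View pics/w17.png

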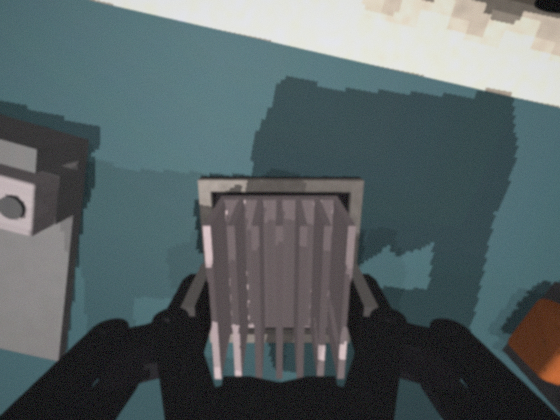

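```bash
python3 -m handwheel '[{"dx":-0.0005,"dy":0.0015,"dz":0.0015,"ax":-0.002,"ay":0,"az":0},{"dx":-0.0005,"dy":0.0015,"dz":0.0022,"ax":-0.002,"ay":0,"az":0},{"dx":-0.0005,"dy":0.0015,"dz":0.0022,"ax":-0.002,"ay":0,"az":0}]' 255; python3 d.py 0.6223 0.1683 0.0235 101.6
```

```text
time: 19.38
tool_pos: [0.6226, 0.168, 0.0234]
tool_rot: [-0.0, 0.775, -0.632, 0.0]
contact_force: [0.4, 0.5, -1.6]
gripper_width: 0.687
d [-0.0003  0.0002 -0.0001] a [-0.0009 -0.0004  0.0002] t 19.38 tcp [0.6226 0.168  0.0234] F [ 0.4  0.5 -1.6] w 0.687 q6 1.52
```

```bash
python3 -m handwheel '[{"dx":0,"dy":0,"dz":0.001,"ax":0,"ay":0,"az":0},{"dx":0,"dy":0,"dz":0.001,"ax":0,"ay":0,"az":0},{"dx":0,"dy":0,"dz":0.001,"ax":0,"ay":0,"az":0},{"dx":0,"dy":0,"dz":0.001,"ax":0,"ay":0,"az":0},{"dx":0,"dy":0,"dz":0.001,"ax":0,"ay":0,"az":0}]' 0; python3 -m handwheel '[{"dx":0,"dy":0,"dz":-0.03,"ax":0,"ay":0,"az":0},{"dx":0,"dy":0,"dz":-0.08,"ax":0,"ay":0,"az":0},{"dx":0,"dy":0,"dz":-0.13,"ax":0,"ay":0,"az":0},{"dx":0,"dy":0,"dz":-0.19,"ax":0,"ay":0,"az":0},{"dx":0,"dy":0,"dz":-0.19,"ax":0,"ay":0,"az":0}]' 0
python3 - <<'E'
from h import *
f=grab('wrist','w18.png')
f=grab('scene'); cv2.imwrite('pics/s18.png',cv2.resize(f['image'][150:360,80:460],None,fx=2,fy=2,interpolation=cv2.INTER_CUBIC))
E
```

```text
time: 20.0
tool_pos: [0.6227, 0.168, 0.0225]
tool_rot: [-0.0, 0.775, -0.632, 0.0]
contact_force: [-0.1, 0.7, 0.1]
gripper_width: 0.999
time: 20.62
tool_pos: [0.626, 0.1686, 0.2206]
tool_rot: [-0.005, 0.775, -0.632, 0.005]
contact_force: [0.9, 0.3, -0.4]
gripper_width: 0.998
```

View pics/w18.png

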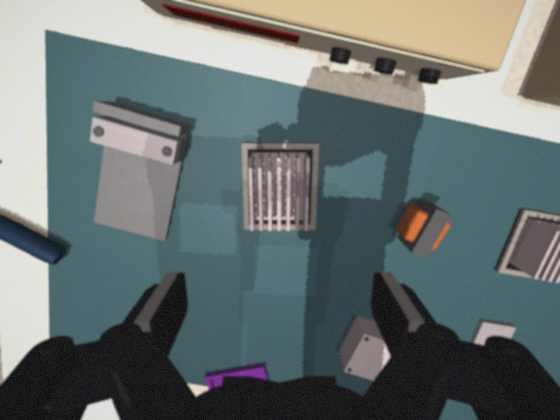

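View pics/s18.png

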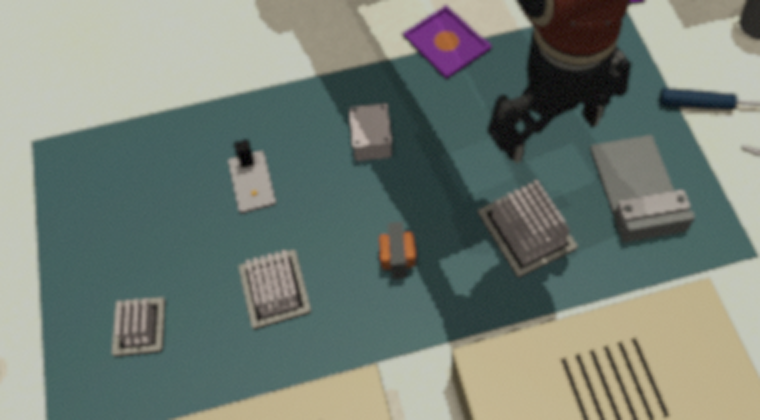

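All three look flat in their nests in both views. Now measuring the dock, the sled, and the sink offsets.

Run:
```python
from h import *
f=dict(np.load('f_top.npz'));im=f['image'];hsv=cv2.cvtColor(im,cv2.COLOR_BGR2HSV)
K=f['K'];P=cloud(f)
from scipy.spatial.transform import Rotation as Ro
def cast(f,uv,z):
    r=f['rotation'];R=Ro.from_quat([r[1],r[2],r[3],r[0]]).as_matrix();K=f['K']
    uv=np.asarray(uv,float);d=np.stack([(uv[:,0]-K[0,2])/K[0,0],-(uv[:,1]-K[1,2])/K[1,1],-np.ones(len(uv))],-1)@R.T
    o=np.array(f['xyz']);t=(z-o[2])/d[:,2];return o+t[:,None]*d
def rect(f,m,z):
    n,l,s,c=cv2.connectedComponentsWithStats(m.astype(np.uint8));i=1+np.argmax(s[1:,4])
    v,u=np.nonzero(l==i);q=cast(f,np.stack([u,v],-1),z)[:,:2]*1000
    return s[i,4],s[i,:4],cv2.minAreaRect(q.astype(np.float32))
# sled plate: low saturation inside window
def win(sh,u0,u1,v0,v1):
    w=np.zeros(sh,bool);w[v0:v1,u0:u1]=1;return w
h=hsv
print('px sled',hsv[190,357],'mat',hsv[220,330],'dockfloor',hsv[150,160],'bar',hsv[119,158])
ms=(hsv[...,1]<60)&(hsv[...,2]>90)&win(h.shape[:2],340,375,172,220)
print('sled',rect(f,ms,0.008))
md=(hsv[...,1]<70)&win(h.shape[:2],130,190,127,180)
print('dockfloor',rect(f,md,0.008))
mb=(hsv[...,1]<60)&(hsv[...,2]>140)&win(h.shape[:2],130,190,100,130)
print('bar',rect(f,mb,0.038))
# tab
mt=(hsv[...,2]<40)&win(h.shape[:2],348,372,198,218)
print('tab',rect(f,mt,0.052)); 
# wrist frame
g=grab('wrist');np.savez('f_w18.npz',**g)
wi=g['image'];hw=cv2.cvtColor(wi,cv2.COLOR_BGR2HSV)
print(hw[190,140],hw[130,140],hw[250,200])
W=hw.shape[:2]
mdw=(hw[...,1]<60)&win(W,80,190,150,245)
print('w dockfloor',rect(g,mdw,0.008))
mbw=(hw[...,1]<60)&(hw[...,2]>110)&win(W,80,190,105,170)
print('w bar',rect(g,mbw,0.038))
cv2.imwrite('pics/masks.png',np.hstack([cv2.resize((255*(ms|md|mb|mt)).astype(np.uint8)[95:225,120:380],None,fx=1.4,fy=1.4),cv2.resize((255*mdw+120*mbw).clip(0,255).astype(np.uint8)[90:260,70:200],(139,182))]))
```

```text
px sled [ 20 200 171] mat [93 84 94] dockfloor [60  8 96] bar [ 10   5 144]
sled (np.int32(543), array([348, 181,  20,  34], dtype=int32), ((457.5999755859375, -153.12014770507812), (45.97031021118164, 80.29093170166016), 89.06705474853516))
dockfloor (np.int32(1529), array([140, 127,  40,  44], dtype=int32), ((583.095703125, 325.6306457519531), (87.00513458251953, 106.49093627929688), 85.32251739501953))
bar (np.int32(250), array([141, 114,  35,  12], dtype=int32), ((643.8831787109375, 321.0792236328125), (81.69811248779297, 20.998327255249023), 84.79461669921875))
tab (np.int32(68), array([355, 205,  11,   7], dtype=int32), ((429.75390625, -149.69847106933594), (23.196651458740234, 13.857566833496094), 89.55784606933594))
[ 23   7 146] [176  18 210] [ 94  76 118]
w dockfloor (np.int32(6585), array([ 89, 150,  94,  90], dtype=int32), ((583.6246948242188, 325.9077453613281), (88.39743041992188, 109.34823608398438), 85.1082992553711))
w bar (np.int32(3759), array([ 83, 110,  95,  60], dtype=int32), ((639.2867431640625, 320.5290222167969), (56.29579544067383, 88.62646484375), 11.588356018066406))
```

View pics/masks.png

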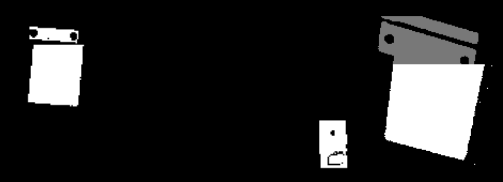

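Results:
- **Dock:** yaw ≈ -4.9°, origin ≈ (0.6045, 0.3240). Floor edges from the top and wrist views and the bar agree within 2 mm.
- **Sled:** (0.4576, -0.1531), yaw -0.9°, 80.3x46.0 as specified. The brass spot is on +x. Tab at ≈(0.4296, -0.1526).

Moving to the tab.

```bash
python3 d.py 0.4296 -0.1526 0.14 89.1
```

```text
d [0.2753 0.2528 0.0715] a [ 0.0006 -0.0003  0.2184] t 20.77 tcp [0.6218 0.168  0.2113] F [ 0.1 -0.2 -0.7] w 1.001 q6 1.52
```

```bash
python3 -m handwheel '[{"dx":0.275,"dy":0.253,"dz":0.07,"ax":0,"ay":0,"az":0.218},{"dx":0.275,"dy":0.253,"dz":0.07,"ax":0,"ay":0,"az":0.218},{"dx":0.275,"dy":0.253,"dz":0.07,"ax":0,"ay":0,"az":0.218},{"dx":0.275,"dy":0.253,"dz":0.07,"ax":0,"ay":0,"az":0.218},{"dx":0.275,"dy":0.253,"dz":0.07,"ax":0,"ay":0,"az":0.218}]' 120;python3 -m handwheel '[{"dx":0,"dy":0,"dz":0,"ax":0,"ay":0,"az":0}]'; python3 d.py 0.4296 -0.1526 0.12 89.1
```

```text
time: 21.4
tool_pos: [0.4616, -0.0961, 0.1518]
tool_rot: [-0.001, -0.702, 0.712, 0.001]
contact_force: [0.6, -0.3, 0.1]
gripper_width: 0.531
time: 21.52
tool_pos: [0.4604, -0.0972, 0.1508]
tool_rot: [-0.001, -0.699, 0.715, 0.003]
contact_force: [0.9, 1.0, 0.4]
gripper_width: 0.528
d [0.0561 0.0295 0.0308] a [ 0.0056  0.0016 -0.0057] t 21.52 tcp [ 0.4604 -0.0972  0.1508] F [0.9 1.  0.4] w 0.528 q6 1.23
```

```bash
python3 -m handwheel '[{"dx":0.056,"dy":0.0295,"dz":0.01,"ax":0.004,"ay":0.001,"az":-0.005},{"dx":0.056,"dy":0.0295,"dz":0.03,"ax":0.004,"ay":0.001,"az":-0.005},{"dx":0.056,"dy":0.0295,"dz":0.03,"ax":0.004,"ay":0.001,"az":-0.005},{"dx":0.056,"dy":0.0295,"dz":0.03,"ax":0.004,"ay":0.001,"az":-0.005}]' 120; python3 d.py 0.4296 -0.1526 0.016 89.1
python3 - <<'E'
from h import *
f=grab('wrist','w19.png')
E
```

```text
time: 22.02
tool_pos: [0.4342, -0.1499, 0.1245]
tool_rot: [0.001, -0.704, 0.71, -0.002]
contact_force: [-0.0, 0.3, 0.1]
gripper_width: 0.529
d [0.0027 0.005  0.1085] a [-0.0042 -0.0005  0.0068] t 22.02 tcp [ 0.4342 -0.1499  0.1245] F [-0.   0.3  0.1] w 0.529 q6 1.08
```

View pics/w19.png

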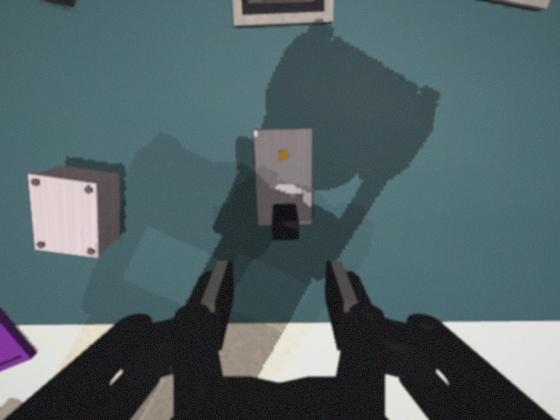

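The sled (283,175) and its tab (285,222) sit between the half-open jaws. Descending in stages.

```bash
python3 -m handwheel '[{"dx":0.0025,"dy":0.004,"dz":0.02,"ax":-0.003,"ay":0,"az":0.006},{"dx":0.0025,"dy":0.004,"dz":0.06,"ax":-0.003,"ay":0,"az":0.006},{"dx":0.0025,"dy":0.004,"dz":0.07,"ax":-0.003,"ay":0,"az":0.006},{"dx":0.0025,"dy":0.004,"dz":0.07,"ax":-0.003,"ay":0,"az":0.006}]' 120; python3 d.py 0.4296 -0.1526 0.016 89.1
python3 - <<'E'
from h import *
f=grab('wrist','w20.png')
E
```

```text
time: 22.58
tool_pos: [0.4296, -0.1529, 0.0538]
tool_rot: [-0.0, -0.701, 0.713, -0.0]
contact_force: [0.4, -0.3, 0.0]
gripper_width: 0.53
d [-0.0003  0.      0.0378] a [ 0.     -0.0002 -0.0003] t 22.57 tcp [ 0.4296 -0.1529  0.0538] F [ 0.4 -0.3  0. ] w 0.53 q6 1.08
```

View pics/w20.png

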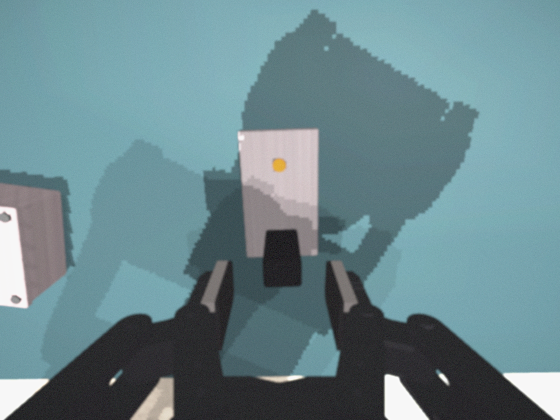

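```bash
python3 -m handwheel '[{"dx":0,"dy":0,"dz":0.02,"ax":0,"ay":0,"az":0},{"dx":0,"dy":0,"dz":0.0375,"ax":0,"ay":0,"az":0},{"dx":0,"dy":0,"dz":0.0375,"ax":0,"ay":0,"az":0},{"dx":0,"dy":0,"dz":0.0375,"ax":0,"ay":0,"az":0}]' 120; python3 d.py 0.4296 -0.1526 0.016 89.1; python3 -m handwheel '[{"dx":0,"dy":0,"dz":0,"ax":0,"ay":0,"az":0},{"dx":0,"dy":0,"dz":0,"ax":0,"ay":0,"az":0},{"dx":0,"dy":0,"dz":0,"ax":0,"ay":0,"az":0},{"dx":0,"dy":0,"dz":0,"ax":0,"ay":0,"az":0},{"dx":0,"dy":0,"dz":0,"ax":0,"ay":0,"az":0}]' 255;  python3 -m handwheel '[{"dx":0,"dy":0,"dz":0,"ax":0,"ay":0,"az":0},{"dx":0,"dy":0,"dz":-0.01,"ax":0,"ay":0,"az":0},{"dx":0,"dy":0,"dz":-0.03,"ax":0,"ay":0,"az":0},{"dx":0,"dy":0,"dz":-0.07,"ax":0,"ay":0,"az":0},{"dx":0,"dy":0,"dz":-0.10,"ax":0,"ay":0,"az":0}]' 255; python3 d.py 0.5517 0.3285 0.116 85.1;python3 - <<'E'
from h import *
f=grab('wrist','w21.png')
E
```

```text
time: 23.12
tool_pos: [0.4315, -0.154, 0.0188]
tool_rot: [0.001, -0.701, 0.713, -0.002]
contact_force: [0.6, -0.5, 0.8]
gripper_width: 0.531
d [-0.0014  0.0019  0.0028] a [-0.0043 -0.0024 -0.0006] t 23.12 tcp [ 0.4315 -0.154   0.0188] F [ 0.6 -0.5  0.8] w 0.531 q6 1.08
time: 23.75
tool_pos: [0.4312, -0.1538, 0.0185]
tool_rot: [0.001, -0.701, 0.713, -0.002]
contact_force: [-1.2, 1.0, 5.2]
gripper_width: 0.225
time: 24.38
tool_pos: [0.43, -0.1532, 0.1187]
tool_rot: [0.0, -0.701, 0.713, -0.001]
contact_force: [0.7, 0.3, -2.2]
gripper_width: 0.227
d [-0.4836 -0.1138  0.0022] a [-0.0025 -0.0014  0.0692] t 24.38 tcp [ 0.43   -0.1532  0.1187] F [ 0.7  0.3 -2.2] w 0.227 q6 1.08
```

View pics/w21.png

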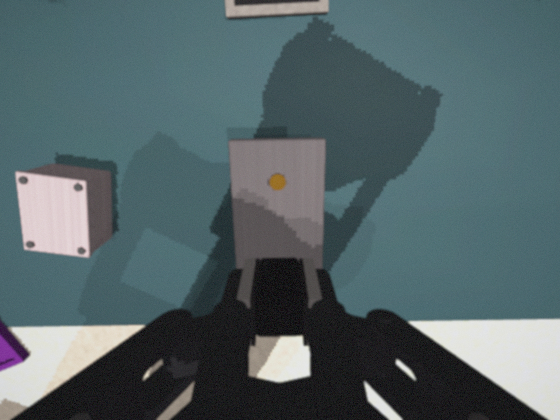

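The sled is held and looks straight. Checking that the plate is level and its yaw with the wrist depth, then carrying it.

```bash
cat > plate.py <<'E'
from h import *
from scipy.spatial.transform import Rotation as Ro
import sys
g=grab('wrist',sys.argv[1] if len(sys.argv)>1 else None);P=cloud(g);hw=cv2.cvtColor(g['image'],cv2.COLOR_BGR2HSV)
s=manip.state();tz=s['tool_pos'][2]
H=P[...,2];m=(np.abs(H-(tz-0.0107))<0.008);m[:,:200]=0;m[:,360:]=0;m[262:]=0;m[:100]=0
n,l,st,c=cv2.connectedComponentsWithStats(m.astype(np.uint8));i=1+np.argmax(st[1:,4]);q=P[l==i]
A=np.c_[q[:,:2]-q[:,:2].mean(0),np.ones(len(q))];k=np.linalg.lstsq(A,q[:,2],rcond=None)[0]
r=cv2.minAreaRect((q[:,:2]*1000).astype(np.float32))
print('plate n',len(q),st[i,:4],'slope x,y',k[:2].round(4),'z',k[2].round(4),'rect',r,'tcp',s['tool_pos'].round(4))
E
python3 plate.py
```

```text
plate n 11241 [228 137  98 125] slope x,y [-0.0021 -0.0047] z 0.1131 rect ((465.7817077636719, -153.22747802734375), (64.4144058227539, 46.30652618408203), 0.16615767776966095) tcp [ 0.4324 -0.1545  0.1212]
```

```bash
python3 -m handwheel '[{"dx":-0.4835,"dy":-0.114,"dz":0,"ax":-0.002,"ay":-0.001,"az":0.069},{"dx":-0.4835,"dy":-0.114,"dz":0,"ax":-0.002,"ay":-0.001,"az":0.069},{"dx":-0.4835,"dy":-0.114,"dz":0,"ax":-0.002,"ay":-0.001,"az":0.069},{"dx":-0.4835,"dy":-0.114,"dz":0,"ax":-0.002,"ay":-0.001,"az":0.069},{"dx":-0.4835,"dy":-0.114,"dz":0,"ax":-0.002,"ay":-0.001,"az":0.069}]' 255;python3 -m handwheel '[{"dx":0,"dy":0,"dz":0,"ax":0,"ay":0,"az":0}]'; python3 d.py 0.5517 0.3285 0.116 85.1
```

```text
time: 25.1
tool_pos: [0.5059, 0.1516, 0.1151]
tool_rot: [-0.001, -0.676, 0.737, 0.0]
contact_force: [2.2, -1.0, -0.3]
gripper_width: 0.225
time: 25.22
tool_pos: [0.5059, 0.1532, 0.1151]
tool_rot: [-0.001, -0.678, 0.735, 0.001]
contact_force: [0.3, -1.4, -2.2]
gripper_width: 0.22
d [-0.1784 -0.0318 -0.001 ] a [ 0.0027 -0.      0.0061] t 25.23 tcp [0.5059 0.1532 0.1151] F [ 0.3 -1.4 -2.2] w 0.22 q6 1.8
```

```bash
python3 -m handwheel '[{"dx":-0.1785,"dy":-0.032,"dz":0,"ax":0.002,"ay":0,"az":0.006},{"dx":-0.1785,"dy":-0.032,"dz":0,"ax":0.002,"ay":0,"az":0.006},{"dx":-0.1785,"dy":-0.032,"dz":0,"ax":0.002,"ay":0,"az":0.006},{"dx":-0.1785,"dy":-0.032,"dz":0.02,"ax":0.002,"ay":0,"az":0.006},{"dx":-0.1785,"dy":-0.032,"dz":0.05,"ax":0.002,"ay":0,"az":0.006}]' 255;python3 -m handwheel '[{"dx":0,"dy":0,"dz":0,"ax":0,"ay":0,"az":0},{"dx":0,"dy":0,"dz":0,"ax":0,"ay":0,"az":0}]'; python3 d.py 0.553 0.3284 0.035 85.1; python3 plate.py w22.png
```

```text
time: 25.85
tool_pos: [0.5538, 0.3238, 0.0654]
tool_rot: [0.0, -0.674, 0.739, -0.001]
contact_force: [-0.0, -0.1, -2.6]
gripper_width: 0.225
time: 26.1
tool_pos: [0.5538, 0.3236, 0.0668]
tool_rot: [0.0, -0.674, 0.739, -0.001]
contact_force: [-0.2, -0.3, -1.3]
gripper_width: 0.224
d [-0.0047  0.0013  0.0318] a [-0.0014 -0.0007 -0.0071] t 26.1 tcp [0.5538 0.3236 0.0668] F [-0.2 -0.3 -1.3] w 0.224 q6 2.08
plate n 11289 [228 137  98 125] slope x,y [-0.0133 -0.0003] z 0.0565 rect ((586.8834228515625, 322.18792724609375), (46.32197189331055, 64.42706298828125), 85.72053527832031) tcp [0.5545 0.3241 0.0679]
```

View pics/w22.png

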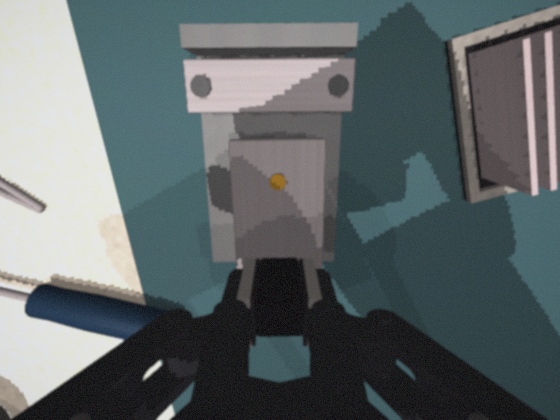

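Screw midpoint is x=270 against 278 for the sled, so it sits about 4.5 mm off, matching dx=-4.7 mm. Refining the dock from this close view.

Run:
```python
from h import *
g=grab('wrist');P=cloud(g);s=manip.state();print(s['tool_pos'].round(4))
H=P[...,2]
def fit(m,nm):
    n,l,st,c=cv2.connectedComponentsWithStats(m.astype(np.uint8));i=1+np.argmax(st[1:,4]);q=P[l==i]
    print(nm,st[i],cv2.minAreaRect((q[:,:2]*1000).astype(np.float32)),np.median(q[:,2]).round(4))
b=np.zeros(H.shape,bool);b[15:120,170:370]=1
fit(b&(abs(H-.038)<.006)&(np.arange(420)[:,None]>52),'bar')
fit(b&(abs(H-.038)<.006)&(np.arange(420)[:,None]<52),'stop')
b[:]=0;b[112:270,190:360]=1
fit(b&(abs(H-.008)<.004),'floor')
hsv=cv2.cvtColor(g['image'],cv2.COLOR_BGR2HSV)
# screws
k=(hsv[...,2]<130)
for (u,v) in ((201,86),(339,86)): print(P[v,u].round(4))
# floor side edges at row 125..250
for r in (130,180,240):
    row=abs(H[r]-.008)<.0045; sat=hsv[r,:,1]<55; u=np.nonzero(row&sat)[0];u=u[(u>180)&(u<370)]
    print(r,u.min(),u.max(),P[r,u.min()].round(4),P[r,u.max()].round(4))
```

```text
[0.5549 0.3244 0.0684]
bar [ 185   60  170   54 8803] ((643.4080810546875, 321.10162353515625), (84.32112121582031, 25.12323760986328), 85.1082534790039) 0.0384
stop [ 181   25  177   26 4390] ((665.7830810546875, 319.2248840332031), (84.498779296875, 10.561731338500977), 85.03640747070312) 0.0382
floor [ 202  113  140  149 7825] ((580.3789672851562, 326.7694091796875), (84.39842224121094, 99.80842590332031), 84.98536682128906) 0.0083
[0.6468 0.3552 0.0399]
[0.6403 0.2875 0.0423]
130 204 340 [0.6239 0.3645 0.0088] [0.6162 0.2819 0.0092]
180 208 337 [0.5925 0.3675 0.0074] [0.5849 0.2846 0.0078]
240 212 334 [0.5508 0.3714 0.008 ] [0.5437 0.2884 0.0094]
```

Dock refined: the bar and stop both give origin (0.6060, 0.3243), yaw -4.9°. Setting the sled down on the floor.

```bash
python3 -m handwheel '[{"dx":0,"dy":0,"dz":0,"ax":0,"ay":0,"az":0}]'; python3 d.py 0.5535 0.3282 0.030 85.1
```

```text
time: 26.32
tool_pos: [0.5548, 0.3248, 0.0685]
tool_rot: [0.002, -0.674, 0.739, -0.001]
contact_force: [0.4, -0.6, -1.3]
gripper_width: 0.224
d [-0.0032  0.0018  0.0385] a [-0.0041  0.001  -0.0062] t 26.32 tcp [0.5548 0.3248 0.0685] F [ 0.4 -0.6 -1.3] w 0.224 q6 2.08
```

```bash
python3 -m handwheel '[{"dx":-0.0035,"dy":0.0015,"dz":0.01,"ax":-0.003,"ay":0,"az":-0.006},{"dx":-0.0035,"dy":0.0015,"dz":0.025,"ax":-0.003,"ay":0,"az":-0.006},{"dx":-0.0035,"dy":0.0015,"dz":0.0385,"ax":-0.003,"ay":0,"az":-0.006},{"dx":-0.0035,"dy":0.0015,"dz":0.0385,"ax":-0.003,"ay":0,"az":-0.006},{"dx":-0.0035,"dy":0.0015,"dz":0.0385,"ax":-0.003,"ay":0,"az":-0.006}]' 255; python3 d.py 0.5535 0.3282 0.0265 85.1; python3 plate.py w23.png
```

```text
time: 26.95
tool_pos: [0.5524, 0.3282, 0.0276]
tool_rot: [-0.001, -0.676, 0.737, 0.001]
contact_force: [0.4, -0.5, -1.2]
gripper_width: 0.225
d [-0.0001 -0.0011  0.001 ] a [ 0.0021 -0.0008  0.0002] t 26.95 tcp [0.5524 0.3282 0.0276] F [ 0.4 -0.5 -1.2] w 0.225 q6 2.08
plate n 11396 [227 132 101 130] slope x,y [-0.0134  0.0008] z 0.0176 rect ((584.8739624023438, 326.7660827636719), (50.03761291503906, 70.01863098144531), 85.47061157226562) tcp [0.5525 0.3283 0.0278]
```

View pics/w23.png

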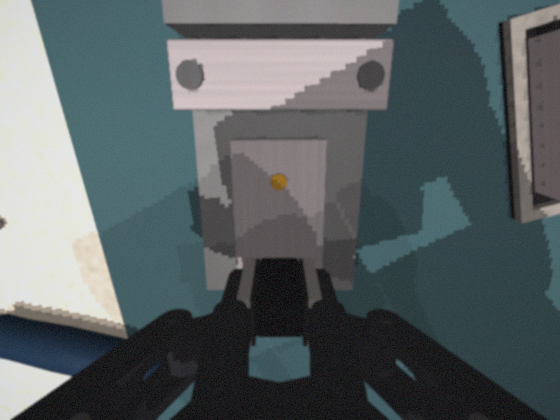

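Sled mid 279 against screw mid 280.5, so it is centred. Touching down.

```bash
python3 -m handwheel '[{"dx":0,"dy":0,"dz":0.0008,"ax":0.001,"ay":0,"az":0},{"dx":0,"dy":0,"dz":0.0015,"ax":0.001,"ay":0,"az":0},{"dx":0,"dy":0,"dz":0.0015,"ax":0.001,"ay":0,"az":0},{"dx":0,"dy":0,"dz":0.0015,"ax":0.001,"ay":0,"az":0}]' 255; python3 d.py 0.5947 0.3250 0.0265 85.1
```

```text
time: 27.5
tool_pos: [0.5528, 0.3284, 0.027]
tool_rot: [0.0, -0.676, 0.737, -0.0]
contact_force: [0.3, 0.5, -1.2]
gripper_width: 0.223
d [-0.0002 -0.042   0.0005] a [-0.0001 -0.0001  0.0002] t 27.5 tcp [0.5528 0.3284 0.027 ] F [ 0.3  0.5 -1.2] w 0.223 q6 2.08
```

```bash
python3 -m handwheel '[{"dx":0,"dy":0,"dz":0.0012,"ax":0,"ay":0,"az":0},{"dx":0,"dy":0,"dz":0.0012,"ax":0,"ay":0,"az":0},{"dx":0,"dy":0,"dz":0.0012,"ax":0,"ay":0,"az":0}]' 255; python3 d.py 0.5947 0.3250 0.0265 85.1
```

```text
time: 27.88
tool_pos: [0.5531, 0.3285, 0.0261]
tool_rot: [0.0, -0.676, 0.737, -0.0]
contact_force: [0.1, -0.6, 0.9]
gripper_width: 0.219
d [-0.     -0.0418 -0.0003] a [-0.0005  0.0002  0.0002] t 27.88 tcp [0.5531 0.3285 0.0261] F [ 0.1 -0.6  0.9] w 0.219 q6 2.08
```

Force shifted from -1.2 to +0.9 N: the sled is on the floor. Sliding in gently.

```bash
python3 -m handwheel '[{"dx":0,"dy":-0.006,"dz":0,"ax":0,"ay":0,"az":0},{"dx":0,"dy":-0.013,"dz":0,"ax":0,"ay":0,"az":0},{"dx":0,"dy":-0.021,"dz":0,"ax":0,"ay":0,"az":0},{"dx":0,"dy":-0.03,"dz":0,"ax":0,"ay":0,"az":0},{"dx":0,"dy":-0.03,"dz":0,"ax":0,"ay":0,"az":0}]' 255; python3 d.py 0.5947 0.3250 0.0265 85.1
python3 - <<'E'
from h import *
f=grab('wrist','w24.png')
E
```

```text
time: 28.5
tool_pos: [0.5847, 0.3257, 0.0262]
tool_rot: [0.001, -0.676, 0.737, -0.001]
contact_force: [2.1, -0.3, 1.5]
gripper_width: 0.226
d [-0.0001 -0.01   -0.0002] a [-0.0034  0.0007 -0.0003] t 28.5 tcp [0.5847 0.3257 0.0262] F [ 2.1 -0.3  1.5] w 0.226 q6 2.05
```

View pics/w24.png

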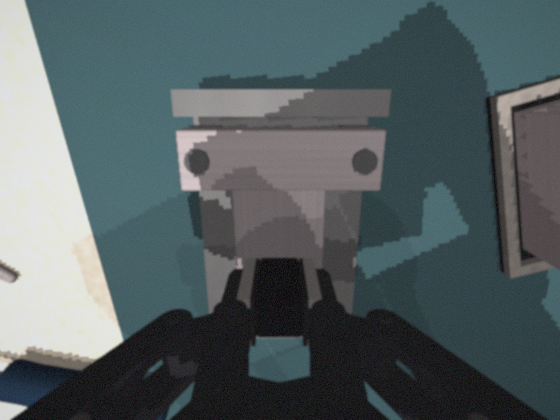

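The front is under the bar and centred. Finishing the slide to the stop while watching the force.

```bash
python3 -m handwheel '[{"dx":0,"dy":-0.004,"dz":0,"ax":0,"ay":0,"az":0},{"dx":0,"dy":-0.008,"dz":0,"ax":0,"ay":0,"az":0},{"dx":0,"dy":-0.01,"dz":0,"ax":0,"ay":0,"az":0},{"dx":0,"dy":-0.01,"dz":0,"ax":0,"ay":0,"az":0}]' 255; python3 d.py 0.5947 0.3250 0.0265 85.1
```

```text
time: 29.05
tool_pos: [0.5922, 0.3253, 0.0262]
tool_rot: [-0.0, -0.676, 0.737, 0.0]
contact_force: [-3.7, -0.5, 5.6]
gripper_width: 0.224
d [ 0.0001 -0.0025 -0.0003] a [0.0012 0.0001 0.0003] t 29.05 tcp [0.5922 0.3253 0.0262] F [-3.7 -0.5  5.6] w 0.224 q6 2.05
```

```bash
python3 -m handwheel '[{"dx":0,"dy":-0.001,"dz":0,"ax":0,"ay":0,"az":0},{"dx":0,"dy":-0.002,"dz":0,"ax":0,"ay":0,"az":0},{"dx":0,"dy":-0.002,"dz":0,"ax":0,"ay":0,"az":0}]' 255; python3 d.py 0.5947 0.3250 0.0265 85.1
```

```text
time: 29.42
tool_pos: [0.5939, 0.3251, 0.0262]
tool_rot: [-0.001, -0.676, 0.737, 0.001]
contact_force: [-3.3, -0.1, 5.3]
gripper_width: 0.226
d [ 0.0001 -0.0008 -0.0003] a [ 0.0016 -0.      0.0004] t 29.43 tcp [0.5939 0.3251 0.0262] F [-3.3 -0.1  5.3] w 0.226 q6 2.05
```

```bash
python3 -m handwheel '[{"dx":0,"dy":-0.001,"dz":0,"ax":0,"ay":0,"az":0},{"dx":0,"dy":-0.0015,"dz":0,"ax":0,"ay":0,"az":0},{"dx":0,"dy":-0.0015,"dz":0,"ax":0,"ay":0,"az":0}]' 255; python3 d.py 0.5947 0.3250 0.0265 85.1;python3 - <<'E'
from h import *
f=grab('wrist','w25.png')
E
```

```text
time: 29.8
tool_pos: [0.5954, 0.3251, 0.0262]
tool_rot: [-0.001, -0.676, 0.737, 0.001]
contact_force: [-4.7, 1.5, 7.0]
gripper_width: 0.222
d [ 0.0001  0.0007 -0.0003] a [ 0.0018 -0.      0.0004] t 29.8 tcp [0.5954 0.3251 0.0262] F [-4.7  1.5  7. ] w 0.222 q6 2.05
```

View pics/w25.png

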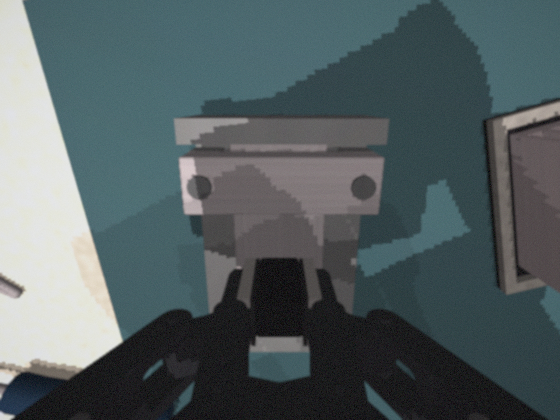

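In the bar/stop gap (row ≈148, columns 228–327) the sled's front is showing. One more small push to confirm the stop.

```bash
python3 -m handwheel '[{"dx":0,"dy":-0.001,"dz":0,"ax":0,"ay":0,"az":0},{"dx":0,"dy":-0.002,"dz":0,"ax":0,"ay":0,"az":0},{"dx":0,"dy":-0.002,"dz":0,"ax":0,"ay":0,"az":0}]' 255; python3 d.py 0.5947 0.3250 0.0265 85.1
```

```text
time: 30.22
tool_pos: [0.5956, 0.3251, 0.0262]
tool_rot: [-0.002, -0.676, 0.737, 0.002]
contact_force: [-10.4, 0.3, 10.9]
gripper_width: 0.221
d [ 0.0002  0.0009 -0.0003] a [ 0.006  -0.0008  0.0004] t 30.23 tcp [0.5956 0.3251 0.0262] F [-10.4   0.3  10.9] w 0.221 q6 2.04
```

The tool stopped moving and the force rose to 10 N, so the sled is home on the stop. Relaxing the push, releasing and rising.

```bash
python3 -m handwheel '[{"dx":0,"dy":0.0015,"dz":-0.0005,"ax":0,"ay":0,"az":0},{"dx":0,"dy":0.0015,"dz":-0.0005,"ax":0,"ay":0,"az":0}]' 255; python3 -m handwheel '[{"dx":0,"dy":0,"dz":0,"ax":0,"ay":0,"az":0},{"dx":0,"dy":0,"dz":0,"ax":0,"ay":0,"az":0},{"dx":0,"dy":0,"dz":0,"ax":0,"ay":0,"az":0},{"dx":0,"dy":0,"dz":0,"ax":0,"ay":0,"az":0}]' 110; python3 -m handwheel '[{"dx":0,"dy":0,"dz":-0.02,"ax":0,"ay":0,"az":0},{"dx":0,"dy":0,"dz":-0.06,"ax":0,"ay":0,"az":0},{"dx":0,"dy":0,"dz":-0.12,"ax":0,"ay":0,"az":0},{"dx":0,"dy":0,"dz":-0.15,"ax":0,"ay":0,"az":0},{"dx":0,"dy":0.03,"dz":-0.15,"ax":0,"ay":0,"az":0}]' 110
python3 - <<'E'
from h import *
f=grab('wrist','w26.png');np.savez('f_w26.npz',**f)
E
```

```text
time: 30.48
tool_pos: [0.5956, 0.325, 0.0262]
tool_rot: [-0.001, -0.676, 0.737, 0.001]
contact_force: [-5.0, 1.3, 5.2]
gripper_width: 0.227
time: 30.98
tool_pos: [0.5968, 0.3245, 0.0261]
tool_rot: [-0.0, -0.676, 0.737, -0.0]
contact_force: [-0.1, -0.4, -0.4]
gripper_width: 0.568
time: 31.6
tool_pos: [0.5703, 0.3281, 0.1835]
tool_rot: [0.005, -0.676, 0.737, -0.002]
contact_force: [-1.0, -0.3, -0.6]
gripper_width: 0.568
```

View pics/w26.png

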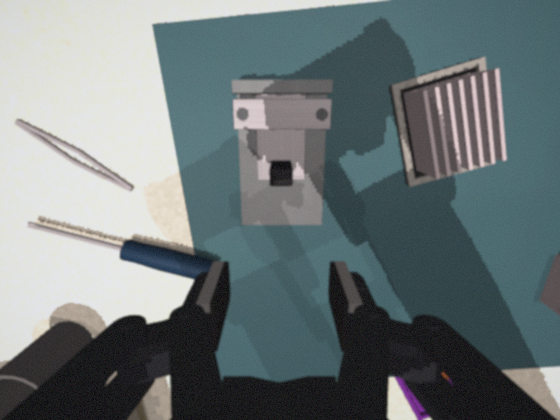

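The sled is in the dock at (282,165). Moving clear and checking everything from the top camera.

```bash
python3 d.py 0.36 0.0 0.22 85; python3 -m handwheel '[{"dx":0.33,"dy":0.18,"dz":-0.03,"ax":0,"ay":0,"az":0},{"dx":0.33,"dy":0.18,"dz":-0.03,"ax":0,"ay":0,"az":0},{"dx":0.33,"dy":0.18,"dz":-0.03,"ax":0,"ay":0,"az":0},{"dx":0.33,"dy":0.18,"dz":-0.03,"ax":0,"ay":0,"az":0},{"dx":0.33,"dy":0.18,"dz":-0.03,"ax":0,"ay":0,"az":0}]'; python3 -m handwheel '[{"dx":0.06,"dy":0.03,"dz":0,"ax":0,"ay":0,"az":0},{"dx":0.06,"dy":0.03,"dz":0,"ax":0,"ay":0,"az":0},{"dx":0.06,"dy":0.03,"dz":0,"ax":0,"ay":0,"az":0}]'
python3 - <<'E'
from h import *
f=grab('top','top27.png');np.savez('f_top27.npz',**f)
im=f['image'];cv2.imwrite('pics/topcrop27.png',cv2.resize(im[90:260,115:475],None,fx=2.2,fy=2.2,interpolation=cv2.INTER_CUBIC))
P=cloud(f);H=P[...,2]
m=((H>0.0185)&(H<0.07)).astype(np.uint8); m[:90]=0;m[260:]=0;m[:,:118]=0;m[:,468:]=0
n,l,s,c=cv2.connectedComponentsWithStats(m)
for i in range(1,n):
    if s[i,4]<60: continue
    q=P[l==i]; z=np.percentile(q[:,2],[5,50,95]);top=q[q[:,2]>z[2]-0.012]
    r=cv2.minAreaRect((top[:,:2]*1000).astype(np.float32))
    print(c[i].round(),s[i,4],'z',z.round(4),'rect',np.round(r[0],1),np.round(r[1],1),round(r[2],1))
g=dict(np.load('f_w26.npz'));Pw=cloud(g);hs=cv2.cvtColor(g['image'],cv2.COLOR_BGR2HSV);Hw=Pw[...,2]
b=np.zeros(Hw.shape,bool);b[130:235,225:340]=1
sl=b&(Hw>.0125)&(Hw<.022);q=Pw[sl];u=np.array([np.cos(np.radians(-4.9)),np.sin(np.radians(-4.9))]);nn=np.array([-u[1],u[0]])
o=np.array([.606,.3243])
d=(q[:,:2]-o)*1000
print('plate pts',sl.sum(),'xd',np.percentile(d@u,[1,99]),'yd',np.percentile(d@nn,[1,99]),np.median(q[:,2]))
t=b&(Hw>.05)&(Hw<.07);d=(Pw[t][:,:2]-o)*1000
print('tab',t.sum(),'xd',np.percentile(d@u,[2,98]),'yd',np.percentile(d@nn,[2,98]),np.median(Pw[t][:,2]))
fl=b&(abs(Hw-.008)<.004);d=(Pw[fl][:,:2]-o)*1000
print('floor xd',np.percentile(d@u,[1,99]),'yd',np.percentile(d@nn,[1,99]))
E
```

```text
d [ 0.3445  0.1766 -0.0408] a [-0.0026  0.0028  0.0027] t 31.65 tcp [0.5651 0.3284 0.1807] F [ 0.2  2.2 -0.7] w 0.569 q6 2.07
time: 32.28
tool_pos: [0.3938, 0.0662, 0.2026]
tool_rot: [0.001, -0.677, 0.736, -0.001]
contact_force: [1.5, -0.5, 1.0]
gripper_width: 0.567
time: 32.65
tool_pos: [0.3602, 0.0102, 0.2022]
tool_rot: [0.001, -0.676, 0.737, -0.001]
contact_force: [0.4, 0.2, 0.6]
gripper_width: 0.57
[159. 117.] 678 z [0.0229 0.0375 0.0408] rect [650.3 320.7] [85.4 42.3] 84.4
[230. 127.] 62 z [0.025  0.047  0.0498] rect [623.5 150.4] [74.4  3.1] 11.7
[234. 127.] 61 z [0.0262 0.0468 0.0497] rect [625.7 141. ] [76.2  3.1] 11.7
[219. 130.] 76 z [0.0222 0.0454 0.0493] rect [618.3 178.3] [76.  3.] 11.6
[223. 130.] 74 z [0.0201 0.0463 0.0503] rect [620.1 168.9] [76.6  3.3] 11.7
[227. 129.] 68 z [0.0219 0.0464 0.0499] rect [620.9 159.4] [74.5  3. ] 11.6
[211. 132.] 84 z [0.0229 0.0442 0.0497] rect [613.9 196.9] [74.8  3.4] 11.4
[215. 131.] 80 z [0.0229 0.0462 0.0503] rect [617.  187.8] [75.5  3.5] 11.6
[358. 131.] 530 z [0.0216 0.0401 0.0475] rect [ 612.9 -150.4] [58.7 46.8] 0.3
[293. 133.] 349 z [0.032  0.042  0.0475] rect [610.5   2.3] [41.1 54.6] 80.2
[426. 130.] 304 z [0.0218 0.0369 0.0458] rect [ 615.8 -313.2] [33.3 40.6] 79.7
[155. 141.] 115 z [0.0232 0.0569 0.0612] rect [591.6 325.7] [15.7 19.3] 2.2
[290. 203.] 384 z [0.0352 0.0381 0.0409] rect [443.3  11.9] [48.8 44.7] 81.4
plate pts 1918 xd [-23.8150742   22.13849673] yd [-21.2003137   23.97001183] 0.016244248286438806
tab 467 xd [-20.36669972  -4.90292077] yd [-7.96539386 10.64977944] 0.060044994399119145
floor xd [-73.60251039  20.63404114] yd [-41.01447564  41.92705005]
```

View pics/topcrop27.png

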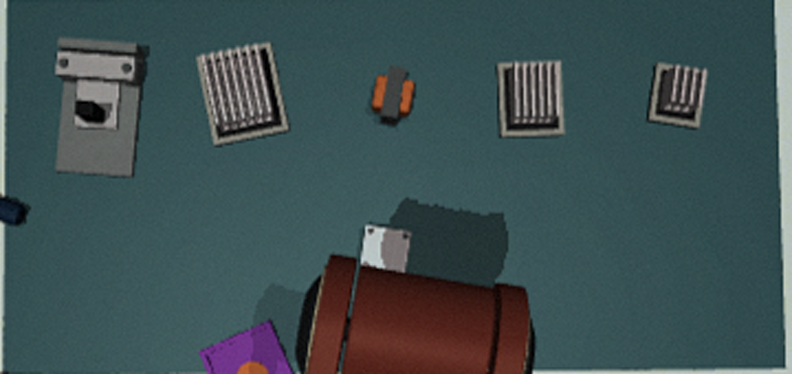

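Everything checks out, so I'm handing in.

```bash
python3 -c "
from plant import manip
print(manip.job_done()); s=manip.state(); print(s['time'],s['contact_force'].round(1))"
```

```text
the job is handed in; nothing more can be done
None
the job is handed in; nothing more can be done
```

All three heat sinks are in the nests of their own size, and the sensor sled is home in the dock against the back stop. I handed the job in at about 33 s. The hand-in gave no verdict, so what follows rests on my own last checks.

- **Sinks:** from the top camera, large is about 1 mm, medium about 2.5 mm and small about 2 mm from its nest's centre. All are within about 1° of the nest, with their tops at the seated height.
- **Sled:** it stopped advancing at the end of the slide and the force rose to about 10 N. Measured in the dock frame it sits at x ≈ 15–16 mm and y ≈ +1 mm, with its plate at floor height. It is released and the arm is clear.
- **Bystanders:** the transformer reads within 0.3 mm of where it started. The arm partly hid the smooth box in the last picture; its visible end looked unmoved, but I did not measure its full outline.
- **Disagreements:** while held, the sled plate read about 0.8° nose-down in the wrist depth. I did not fit its tilt again after release. TCP readings also wobbled by 1–2 mm between steps. Nothing else failed.

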